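# Pack the weld kit and hold the carrier level

### The job

Pack the weld kit: seat the steel ring blank flat in the large square pocket of the yellow carrier and the small bright plate blank flat in the small square pocket, with the carrier standing on the table, and let go of both. Then take the carrier by its black grip bar, lift it a good hand's breadth clear of the table (carrier underside 0.10 to 0.25 m above it) and finish while still holding it there, still and level, with both parts in their pockets and nothing else carrying it. Never tip the carrier, and do not push about the other loose things on the table.

Things in the scene. Friction and masses are not known exactly. Their poses are not given: they have to be found in the camera images.
- carrier: loose yellow kit carrier, 82 x 174 mm (x, y), 0.32 kg; origin at the centre of its underside, z up. Pocket floors 10 mm, wall tops 18 mm above the origin. Handle on the middle line y = 0, overall 80 mm long in x and 14 mm wide, top at 62 mm. While packing, close the fingers along the carrier's x, beside the handle: no finger fits between a seated part and the handle
- ring_seat (a point): centre of the large pocket's floor, 46 mm to +y of the carrier's origin, 10 mm above it; axes as the carrier's. Pocket 72 x 72 mm with a round black pad, walls all round 8 mm high (5 mm thick on its -x, +x and +y sides), so fingers holding the ring must stay more than 8 mm above the ring's underside, outside the wall
- plate_seat (a point): centre of the small pocket's floor, 46 mm to -y of the carrier's origin, 10 mm above it; axes as the carrier's. Pocket 53 x 53 mm with a square black pad, walls 8 mm high; in the middle of its -x and +x walls are finger gaps 38 mm wide, open to the outside down to the pocket floor's level
- carrier_grip (a point): centre of the black grip bar, 55 mm above the carrier's underside; axes as the carrier's. Bar 14 x 14 mm, 80 mm long along x, on 8 mm thick uprights at x = +-36 mm, open space below it: grasp it across its 14 mm width (along y) at this point
- ring_blank: loose bright stainless ring, outer diameter 64 mm, bore 53 mm, 26 mm high, lying flat, about 0.17 kg; origin at the centre of its underside, z along its axis. The only ring. Can be grasped across its outside at any yaw
- plate_blank: loose bright steel plate, 45 x 45 x 10 mm with one corner cut, lying flat, about 0.15 kg; origin at the centre of its underside, x and y square to its edges. Fits its pocket in any of the four square yaws
- gas_nozzle: bystander: pink ceramic nozzle standing upright, 22 mm diameter, 46 mm high, loose; origin at the centre of its underside
- tape: bystander: yellow tape measure standing on its foot, 36 x 80 x 62 mm, loose; origin at the centre of its underside
- paste_pot: equipment: white pot with red lid at the left edge, 70 mm diameter, 71 mm high, does not move; origin at the centre of its underside
- parts_cabinet: equipment: grey cabinet with blue drawers at the back left, 0.165 m high, fixed; origin at the centre of its underside; its middle drawer stands partly open towards the right: the drawer front, 0.06 to 0.11 m above the table, runs from about (0.485, 0.26) to (0.64, 0.21)
- post_clamp: equipment: upright screw clamp at the right edge of the table, fixed; post and spindle stand within 80 mm of its origin in x and y, top 0.29 m above the table. Behind it, right of and beyond the work, hangs a big black fume hood: mouth centred at about x 0.87, y -0.47, radius 0.35 m, lip 0.22 to 0.36 m above the table. Coming from the right, fold in and pass inside the hood and over the clamp

How it is judged:
By the outcome, as a careful person would: the job done as asked, in the order asked, and still so for the second after the job is handed in, while the arm keeps its last pose, push and grip.
It also fails if it takes over 67 s, if anything falls off the work surface, if the arm or the gripper's body presses on something with over 40 N, if the wrist force passes 120 N, or if a joint passes its speed limit or range.

### The arm

A 6-joint arm with a two-finger parallel gripper is mounted at the origin on the work surface; the furniture and walls round the work are solid. World frame = base frame: x ahead of the robot, y to its left, z up, the work surface at z = 0. Lengths are in m, angles in rad, forces in N, time in s.
With the tool pointing down it reaches from about 0.25 to 0.725 m from the base axis. Payload 4 kg.
Tool frame: the origin (TCP) lies between the finger pads; the fingertips stand r.tips_ahead ahead of it and the grasp point (between the pads) lies 8 mm behind it (r.tips_ahead is the distance from the TCP to the fingertips, in m); z points along the fingers, y is the direction in which the jaws open and shut (so a half turn about z gives the same grasp; the last joint's range is limited). The gripper opens to 85 mm and grips with 20 to 120 N. Pads are 22 mm wide; open, the fingers measure 114 mm over their backs; the gripper's body (76 mm by 85 mm) begins 54 mm behind the grasp point. The pads swing forward as they close: fully open they stand 13 mm farther back than shut.
Start: joints at [1.238, 0.241, 0.005, 1.335, 0, 1.571], TCP at [0.163, 0.473, 0.21] pointing down, gripper open.
Joint ranges: [-2.72, 2.72], [-1.05, 1.87], [-1.09, 1.28], [-1.99, 2.15], [-1.42, 1.44], [-3.14, 3.14]. Speed limits (rad/s): [2.79, 2.79, 3.14, 3.14, 3.14, 3.14].

### API

Orientations are given as a unit quaternion [x, y, z, w].
In Python, from bench import status, optics, r gives the robot as it stands.
- The arm moves only by the shell command python3 -m creep 'ROWS' [FORCE]. ROWS is JSON, a list of rows, each an object with "jaw": the opening, from 0 (shut) to 1 (fully open); "dp": the shift along the tool's x, y, z in m, a list of three; "delta_rot": the turn, a rotation vector about the tool's x, y, z in degrees, a list of three. In form: [{"jaw": jaw, "dp": [tx, ty, tz], "delta_rot": [wx, wy, wz]}, ...]. A call has 1 to 8 rows; each row shifts and turns the commanded pose from where the row before left it, along the tool's axes as they then stand; what a row does not reach is not made up. A row lasts 1/8 s, in which the tool goes at most 62.5 mm and 10.7 degrees, less where a joint would pass 70% of its speed; a pose out of reach is approached as far as the arm can. A call is refused whole if a number of a shift passes 0.0625 or a number of a turn 10.7, either way. A call with a gripper value outside its range is refused whole. The fingers move at their own pace and stop on an object; FORCE is the grip in N (left out, the last holds). Time passes only in rows, so rows that do not move let the fingers close. It gives the time, the measured TCP pose, the force and the opening at its end, in the units of the state.
- status.read_state(): the state, without advancing time (a new reading comes with each control period).
- optics.snapshot(name): name is "scene" or "top" or "wrist"; returns the picture (420x560x3 uint8, blue, green, red); there is no depth.
- optics.get_calibration(name): a dict with "mtx" (3x3 intrinsics, pixels), "cam_to_world" (4x4, takes a point from camera to world coordinates). Camera axes: x right, y down, z forward; pixel columns grow to the right and rows downward; lengths in m; the calibration is good to about 2 mm. A picture is of the moment at which its call begins: read the wrist's pose just before it. get_calibration takes no time and is no camera call; for the wrist camera it gives the pose at the moment of the call.
- r.close_job(): hands the job in, once; it reports no verdict.
The state is a dict: "t": time; "joints": joint angles; "qvel": joint speeds; "joint_efforts": joint torques, N m; "ee_pos": TCP position; "eef_rot": TCP orientation; "wrist_force": force on the tool from outside, world axes, zero at the start; "torque": the same for the moment, N m; "opening": finger opening in m.
Only numpy, scipy, OpenCV 4.12 (cv2) and the standard library are available. Lean on these libraries where they do the work, as an engineer would, in place of code of your own. Each camera call takes 0.05 s, during which the arm holds its last target.

## Working session

There is one attempt and no reset: what is moved stays moved. The work goes in short steps, Python scripts to look and compute and a shell command to move; the robot and the scene stay as the last step left them, time stands still between calls to the robot, and variables do not carry over. Pictures are saved under pics/ and viewed, and the job is handed in when it is done.

```bash
ls; mkdir -p pics
python3 - <<'E'
from bench import status, optics, r
import cv2,json
print(status.read_state()); print(r.tips_ahead)
for n in ("scene","top","wrist"):
    c=optics.get_calibration(n); print(n,c)
for n in ("scene","top"):
    cv2.imwrite(f"pics/{n}0.png",optics.snapshot(n))
E
```

```text
pics
{'t': 0.0, 'joints': array([ 1.23797668e+00,  2.41415526e-01,  3.69682569e-03,  1.33519108e+00,
       -2.05977925e-05,  1.57079954e+00]), 'qvel': array([ 1.31196121e-03,  5.07216729e-04, -5.29936054e-04,  5.96391023e-05,
       -7.05280854e-04,  1.70621692e-04]), 'joint_efforts': array([-1.83311764e-03, -3.72320473e+01,  2.52406830e+01,  1.70802284e-02,
       -3.50825949e-04, -4.99912559e-06]), 'ee_pos': array([0.1631362 , 0.47191009, 0.20880128]), 'eef_rot': array([ 1.65644327e-01,  9.86184993e-01, -1.04383561e-03, -1.64881005e-04]), 'wrist_force': array([-0.02736608, -0.28253073, -0.62266338]), 'torque': array([-0.01453905,  0.00987594,  0.00678479]), 'opening': 0.08523041835807439}
0.011
scene {'mtx': array([[482.29369052,   0.        , 278.12453392],
       [  0.        , 482.29369052, 209.81856981],
       [  0.        ,   0.        ,   1.        ]]), 'cam_to_world': array([[ 0.79344017, -0.42694291,  0.4337885 , -0.08774483],
       [-0.60850016, -0.54071052,  0.58082672, -0.67745543],
       [-0.01342584, -0.72481162, -0.68881628,  0.93509633],
       [ 0.        ,  0. 
[... 293 characters left out ...]
99961261, -0.02703375, -0.00661841,  0.07138252],
       [ 0.01092398, -0.16237352, -0.98666889,  1.34123576],
       [ 0.        ,  0.        ,  0.        ,  1.        ]])}
wrist {'mtx': array([[309.81466615,   0.        , 277.42925227],
       [  0.        , 309.81466615, 212.57148502],
       [  0.        ,   0.        ,   1.        ]]), 'cam_to_world': array([[ 3.26195567e-01,  9.03914776e-01,  2.76648749e-01,
         9.34293010e-02],
       [ 9.45301804e-01, -3.11611741e-01, -9.64501022e-02,
         4.96287403e-01],
       [-9.75674024e-04,  2.92978157e-01, -9.56118637e-01,
         3.71862923e-01],
       [ 0.00000000e+00,  0.00000000e+00,  0.00000000e+00,
         1.00000000e+00]])}
```

View pics/scene0.png

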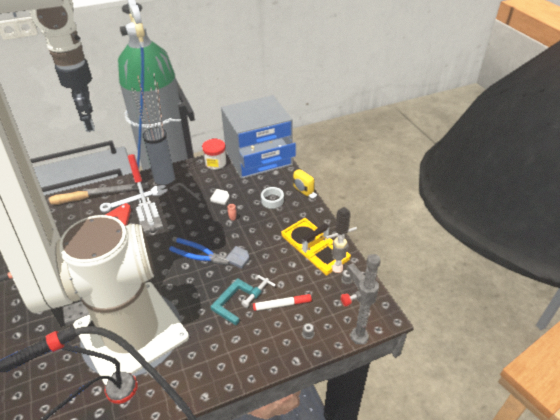

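View pics/top0.png

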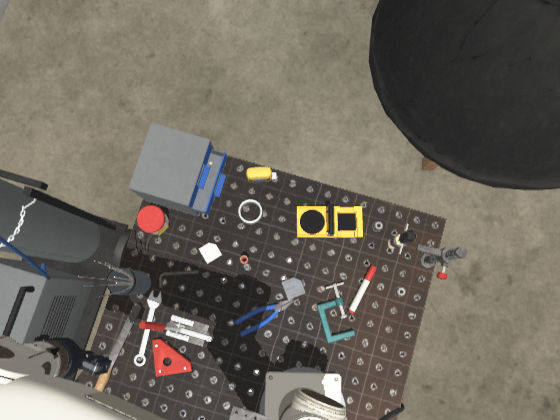

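Run:
```python
import cv2,numpy as np
t=cv2.imread("pics/top0.png"); s=cv2.imread("pics/scene0.png")
a=cv2.resize(t[150:310,185:385],(800,640),interpolation=cv2.INTER_CUBIC)[:600]
cv2.imwrite("pics/topz.png",a)
b=cv2.resize(s[160:310,190:370],(720,600),interpolation=cv2.INTER_CUBIC)
cv2.imwrite("pics/scz.png",b)
```

```text
(no output)
```

View pics/topz.png

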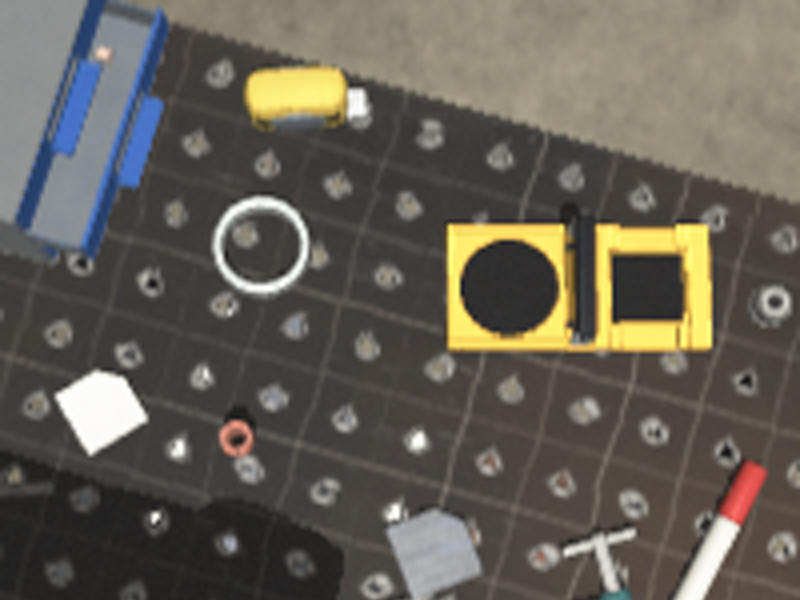

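View pics/scz.png

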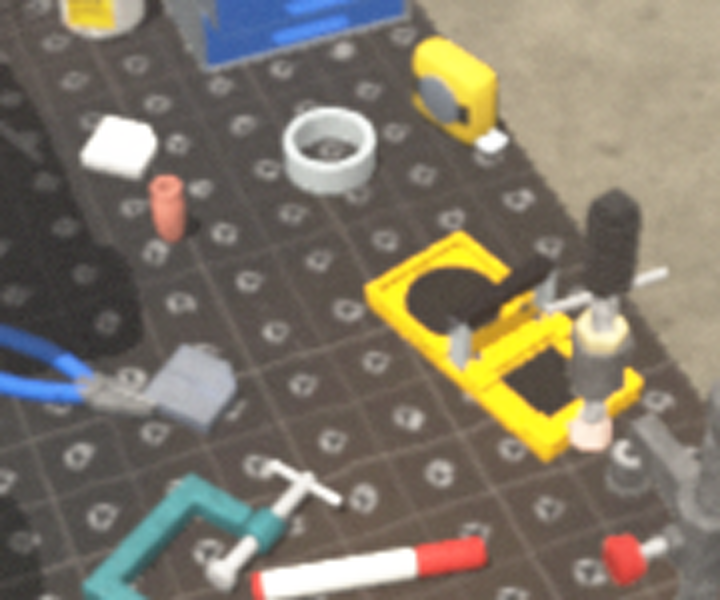

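```bash
cat > h.py <<'E'
import cv2,numpy as np
from bench import status,optics,r
from scipy.spatial.transform import Rotation as R
def ray(cal,uv,z):
    uv=np.atleast_2d(np.asarray(uv,float)); K=cal["mtx"];T=cal["cam_to_world"]
    d=np.c_[uv,np.ones(len(uv))]@np.linalg.inv(K).T@T[:3,:3].T
    s=(z-T[2,3])/d[:,2]
    return T[:3,3]+d*s[:,None]
def proj(cal,P):
    K=cal["mtx"];T=np.linalg.inv(cal["cam_to_world"])
    p=np.atleast_2d(P)@T[:3,:3].T+T[:3,3]; q=p@K.T; return q[:,:2]/q[:,2:]
def big(mask,amin,amax=1e9):
    cs,_=cv2.findContours(mask.astype(np.uint8),cv2.RETR_EXTERNAL,cv2.CHAIN_APPROX_NONE)
    return sorted([c for c in cs if amin<=cv2.contourArea(c)<=amax],key=cv2.contourArea,reverse=True)
E
python3 - <<'E'
from h import *
np.set_printoptions(precision=4,suppress=True)
for n in("top","scene"):
    cal=optics.get_calibration(n); im=cv2.imread(f"pics/{n}0.png"); hsv=cv2.cvtColor(im,cv2.COLOR_BGR2HSV)
    y=cv2.inRange(hsv,(20,140,90),(35,255,255)); w=cv2.inRange(hsv,(0,0,170),(179,60,255)); p=cv2.inRange(hsv,(0,60,120),(15,170,255))
    for nm,m,z in(("yellow",y,.018),("white",w,.01),("pink",p,.046)):
        for c in big(m,25):
            rc=cv2.minAreaRect(c); u=np.array(rc[0]); 
            if u[1]>320 or u[1]<140: continue
            bx=ray(cal,cv2.boxPoints(rc),z)
            print(n,nm,u.round(1),cv2.contourArea(c),ray(cal,u,z)[0],np.linalg.norm(bx[0]-bx[1]),np.linalg.norm(bx[1]-bx[2]),"yaw",np.degrees(np.arctan2(*(bx[1]-bx[0])[1::-1])))
# clamp things
cal=optics.get_calibration("scene")
print(proj(cal,[[.5,-.25,0]]))
ct=optics.get_calibration("top");
for u in((403,238),(440,255),(460,255)): print(ray(ct,u,0),ray(ct,u,.15),ray(ct,u,.29))
E
```

```text
top yellow [312.  221.5] 892.0 [ 0.4823 -0.0165  0.018 ] 0.08529600079401076 0.08304629827410964 yaw -88.42236100130671
top yellow [347.  221.5] 814.5 [ 0.4848 -0.1093  0.018 ] 0.08008822853383596 0.08312795769781138 yaw -88.42236100130664
top white [249.5 210.5] 416.5 [0.5086 0.1505 0.01  ] 0.061648734109459175 0.062333394172600635 yaw -88.4133913618051
top white [209.9 251.5] 259.5 [0.3962 0.2507 0.01  ] 0.044796501234283075 0.04616310962781139 yaw -57.026801096506865
top white [293.6 288. ] 219.0 [0.3068 0.0282 0.01  ] 0.046850995686344814 0.04958766145099141 yaw -68.13655447623442
top white [359.3 294.9] 168.0 [ 0.2935 -0.1435  0.01  ] 0.08745141276830645 0.01506052523633614 yaw -26.512051722390385
top white [152.5 310. ] 119.5 [0.2413 0.3914 0.01  ] 0.02843307567758809 0.05585705026361655 yaw -88.5377516849323
top white [ 19.7 219.6] 103.0 [0.4675 0.7582 0.01  ] 0.12871689269828313 0.023070366527448382 yaw -21.40167960401334
top white [333.5 287.7] 39.5 [ 0.3104 -0.0761  0.01  ] 0.03955367994286853 0.038172803298593204 yaw -19.108094553497487
top white [401. 291.] 30.0 [ 0.3064 
[... 3450 characters left out ...]
46 ] 0.024836240366706074 0.144362387038716 yaw -12.746394830124917
scene pink [345.5 299.5] 116.5 [ 0.4134 -0.2517  0.046 ] 0.024806205909197094 0.035418414479200674 yaw -38.05788944391045
scene pink [231.  211.5] 115.0 [0.3694 0.1451 0.046 ] 0.021822223947924758 0.06589776170694145 yaw -38.317741251466806
scene pink [302.3 298.3] 79.0 [ 0.3395 -0.1898  0.046 ] 0.04126082763684839 0.024230888326244038 yaw -28.153956725375735
[[370.0936 292.0847]]
[[ 0.4469 -0.2621  0.    ]] [[ 0.4291 -0.2248  0.15  ]] [[ 0.4125 -0.19    0.29  ]]
[[ 0.404  -0.3603  0.    ]] [[ 0.391 -0.312  0.15 ]] [[ 0.3788 -0.267   0.29  ]]
[[ 0.4054 -0.4138  0.    ]] [[ 0.3923 -0.3595  0.15  ]] [[ 0.3799 -0.3089  0.29  ]]
```

```bash
cat >> h.py <<'E'
def to(target,yaw=None):
    "print remaining tool-frame move to target TCP pos (tool down), turning jaws to yaw(deg) ; dp given both in present axes and in axes after the turn"
    s=status.read_state(); M=R.from_quat(s["eef_rot"]).as_matrix(); d=np.array(target)-s["ee_pos"]
    jy=np.degrees(np.arctan2(M[1,1],M[0,1]))
    print("t %.2f pos %s jawyaw %.2f tilt_z %s open %.4f F %s j %s"%(s["t"],s["ee_pos"].round(4),jy,M[:,2].round(4),s["opening"],s["wrist_force"].round(1),s["joints"].round(2)))
    print(" dp now-axes",(M.T@d).round(4))
    if yaw is not None:
        dy=(yaw-jy+90)%180-90
        a=np.radians(jy+dy); N=np.array([[-np.sin(a),np.cos(a),0],[np.cos(a),np.sin(a),0],[0,0,-1]]).T
        print(" turn: delta_rot(tool) total deg",np.degrees((R.from_matrix(M).inv()*R.from_matrix(N)).as_rotvec()).round(2)," dp after turn",(N.T@d).round(4))
def pic(name,fn):
    c=optics.get_calibration(name); im=optics.snapshot(name); cv2.imwrite("pics/"+fn,im); np.savez("pics/"+fn+".npz",mtx=c["mtx"],cam_to_world=c["cam_to_world"]); return im,c
def load(fn):
    return cv2.imread("pics/"+fn),dict(np.load("pics/"+fn+".npz"))
E
python3 -m creep '[{"jaw":1,"dp":[-0.0366,-0.0166,0],"delta_rot":[0,0,0]},{"jaw":1,"dp":[-0.0366,-0.0166,0],"delta_rot":[0,0,0]},{"jaw":1,"dp":[-0.0366,-0.0166,0],"delta_rot":[0,0,0]},{"jaw":1,"dp":[-0.0366,-0.0166,0],"delta_rot":[0,0,0]},{"jaw":1,"dp":[-0.0366,-0.0166,0],"delta_rot":[0,0,0]},{"jaw":1,"dp":[-0.0366,-0.0166,0],"delta_rot":[0,0,0]},{"jaw":1,"dp":[-0.0366,-0.0166,0],"delta_rot":[0,0,0]},{"jaw":1,"dp":[-0.0366,-0.0166,0],"delta_rot":[0,0,0]}]' 50
python3 - <<'E'
from h import *
to([.396,.252,.21],33)
E
```

```text
t: 1.1
ee_pos: [0.3973, 0.2502, 0.2093]
eef_rot: [0.166, 0.986, -0.0, -0.0]
wrist_force: [0.7, -0.2, -0.2]
opening: 0.0856
t 1.10 pos [0.3973 0.2502 0.2093] jawyaw 70.93 tilt_z [-7.e-04 -4.e-04 -1.e+00] open 0.0856 F [ 0.7 -0.2 -0.2] j [ 0.56  0.18 -0.07  1.32  0.    0.89]
 dp now-axes [ 0.0018  0.0013 -0.0007]
 turn: delta_rot(tool) total deg [-4.000e-02 -2.000e-02  3.793e+01]  dp after turn [ 0.0022 -0.0001 -0.0007]
```

```bash
python3 -m creep '[{"jaw":1,"dp":[0,0,0],"delta_rot":[0,0,9.5]},{"jaw":1,"dp":[0,0,0],"delta_rot":[0,0,9.5]},{"jaw":1,"dp":[0,0,0],"delta_rot":[0,0,9.5]},{"jaw":1,"dp":[0,0,0],"delta_rot":[0,0,9.5]},{"jaw":1,"dp":[0,0,0],"delta_rot":[0,0,0]}]'
python3 - <<'E'
from h import *
pic("wrist","w1.png")
E
```

```text
t: 1.72
ee_pos: [0.3964, 0.2512, 0.2093]
eef_rot: [0.477, 0.879, -0.0, -0.0]
wrist_force: [-0.1, 0.7, 0.1]
opening: 0.0853
```

View pics/w1.png

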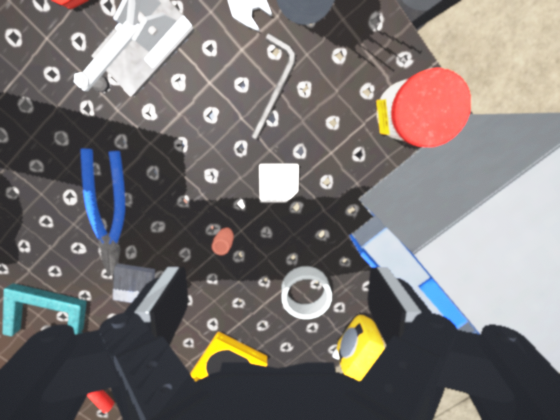

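Run:
```python
from h import *
np.set_printoptions(precision=4,suppress=True)
im,c=load("w1.png"); hsv=cv2.cvtColor(im,cv2.COLOR_BGR2HSV)
w=cv2.inRange(hsv,(0,0,200),(179,40,255))
w[:, :230]=0; w[:130]=0; w[330:]=0; w[:,340:]=0
for k in big(w,150):
    rc=cv2.minAreaRect(k); 
    for z in (.01,.026):
        b=ray(c,cv2.boxPoints(rc),z)
        print(np.round(rc[0],1),rc[1],cv2.contourArea(k),z,b.mean(0),np.linalg.norm(b[0]-b[1]),np.linalg.norm(b[1]-b[2]),np.degrees(np.arctan2(*(b[1]-b[0])[1::-1])))
        # top-face bbox of contour in world
    p=ray(c,k[:,0],.01); 
for k in big(cv2.inRange(hsv,(0,60,120),(15,190,255)),60): print("pink",cv2.minAreaRect(k)[0],ray(c,cv2.minAreaRect(k)[0],.04)[0])
print(proj(c,[[.3964,.2512,.01],[.3964,.2512,.2093]]))
a=cv2.resize(im[140:340,210:350],(560,800),interpolation=cv2.INTER_CUBIC)[:600]; cv2.imwrite("pics/w1z.png",a)
```

```text
[306.5 296.5] (43.0, 49.0) 1705.5 0.01 [0.5138 0.1432 0.01  ] 0.06385600163202304 0.06548320991603147 33.076878259334684
[306.5 296.5] (43.0, 49.0) 1705.5 0.026 [0.5069 0.1507 0.026 ] 0.061036295378481785 0.06259165059845591 33.07687825933464
[278.5 182. ] (38.0, 39.0) 1377.0 0.01 [0.3976 0.2529 0.01  ] 0.04547156318575325 0.04581450495941353 33.07169131862712
[278.5 182. ] (38.0, 39.0) 1377.0 0.026 [0.3958 0.2555 0.026 ] 0.04346366341445175 0.043791461818043775 33.07169131862707
pink (431.0, 106.5) [0.4812 0.4079 0.04  ]
pink (222.60003662109375, 240.80003356933594) [0.3776 0.1653 0.04  ]
pink (100.10000610351562, 400.70001220703125) [ 0.3552 -0.132   0.04  ]
pink (68.5, 4.5) [0.1386 0.292  0.04  ]
pink (10.483428955078125, 347.18511962890625) [ 0.222  -0.1127  0.04  ]
[[276.8826 182.9462]
 [276.2174 252.8148]]
```

View pics/w1z.png

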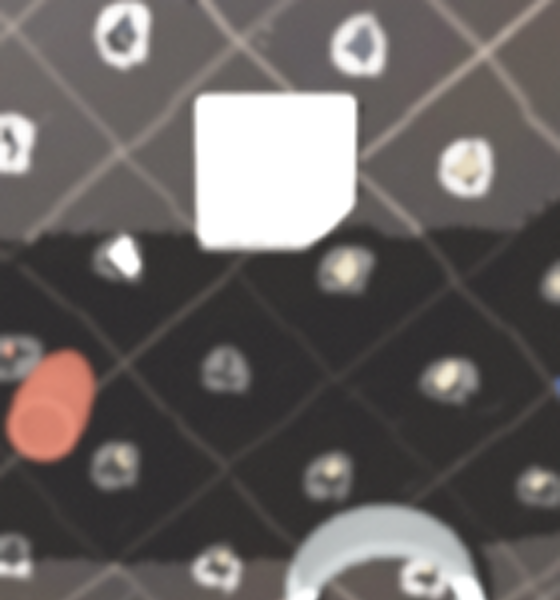

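```bash
python3 -m creep '[{"jaw":0.7,"dp":[0,0,0.03],"delta_rot":[0,0,0]},{"jaw":0.7,"dp":[0.001,0.001,0.05],"delta_rot":[0,0,0]},{"jaw":0.7,"dp":[0,0,0.05],"delta_rot":[0,0,0]},{"jaw":0.7,"dp":[0,0,0.03],"delta_rot":[0,0,0]},{"jaw":0.7,"dp":[0,0,0],"delta_rot":[0,0,0]}]'
python3 - <<'E'
from h import *
print(r.tips_ahead)
to([.397,.2525,.013],33)
pic("wrist","w2.png")
E
```

```text
t: 2.4
ee_pos: [0.3947, 0.2514, 0.0474]
eef_rot: [0.477, 0.879, -0.003, -0.002]
wrist_force: [0.1, 0.1, -0.1]
opening: 0.0595
0.011
t 2.40 pos [0.3947 0.2514 0.0474] jawyaw 33.04 tilt_z [-0.0054 -0.0034 -1.    ] open 0.0595 F [ 0.1  0.1 -0.1] j [ 0.57  0.32 -0.34  0.91  0.    1.56]
 dp now-axes [-0.0003  0.0028  0.0344]
 turn: delta_rot(tool) total deg [-0.37 -0.    0.04]  dp after turn [-0.0003  0.0026  0.0344]
```

View pics/w2.png

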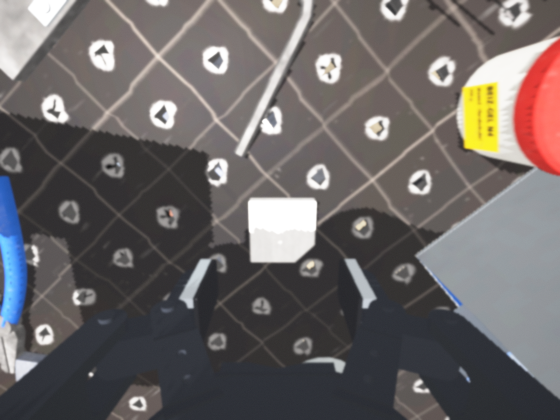

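Run:
```python
from h import *
im,c=load("w2.png")
T=c["cam_to_world"]; print(T.round(4))
b=ray(c,[[248.5,197.5],[316.5,197.5],[316.5,262.5],[248.5,262.5]],.01); print(b.round(4),b.mean(0).round(4))
for u in ((207,262),(350,262),(183,305),(378,305)):
    print(proj(c,[[.3947,.2514,.0474]]))
    # height at which the two tip pixels are 59.5mm apart
for z in (.03,.036,.04,.045,.05): 
    q=ray(c,[[210,262],[345,262]],z); print(z,np.linalg.norm(q[0]-q[1]),q.mean(0).round(4))
cv2.imwrite("pics/w2z.png",cv2.resize(im[180:330,170:390],(792,540),interpolation=cv2.INTER_CUBIC))
```

```text
[[ 0.838   0.5232  0.155   0.3557]
 [ 0.5457 -0.8005 -0.2478  0.3142]
 [-0.0056  0.2923 -0.9563  0.2105]
 [ 0.      0.      0.      1.    ]]
[[0.3663 0.2605 0.01  ]
 [0.4042 0.2853 0.01  ]
 [0.4317 0.2463 0.01  ]
 [0.3912 0.2198 0.01  ]] [0.3984 0.253  0.01  ]
[[276.27708368 252.74551259]]
[[276.27708368 252.74551259]]
[[276.27708368 252.74551259]]
[[276.27708368 252.74551259]]
0.03 0.08646251432950189 [0.403  0.2397 0.03  ]
0.036 0.0835884151742145 [0.4014 0.2422 0.036 ]
0.04 0.08167234907068951 [0.4004 0.2438 0.04  ]
0.045 0.07927726644128334 [0.3991 0.2459 0.045 ]
0.05 0.0768821838118772 [0.3977 0.2479 0.05  ]
```

View pics/w2z.png

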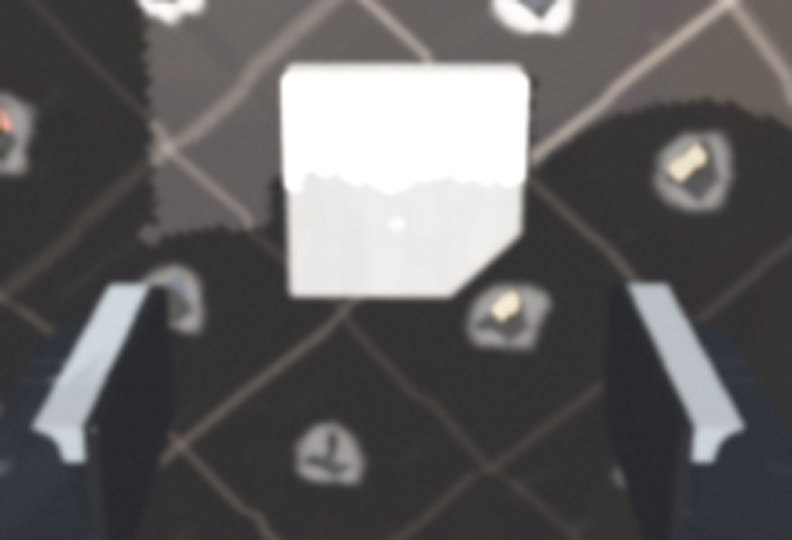

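Run:
```python
from h import *
im,c=load("w2.png")
s=status.read_state(); M=R.from_quat(s["eef_rot"]).as_matrix()
for z in (-.03,-.02,-.01,-.002,.005,.011):
    print(z,proj(c,[s["ee_pos"]+M@np.array([x,y,z]) for x in(.011,-.011) for y in (-.02975,.02975)]).round(0).tolist())
```

```text
-0.03 [[216.0, 259.0], [344.0, 260.0], [218.0, 301.0], [341.0, 301.0]]
-0.02 [[220.0, 251.0], [340.0, 251.0], [222.0, 290.0], [337.0, 290.0]]
-0.01 [[223.0, 243.0], [336.0, 243.0], [225.0, 280.0], [334.0, 280.0]]
-0.002 [[226.0, 237.0], [334.0, 237.0], [227.0, 273.0], [332.0, 273.0]]
0.005 [[228.0, 233.0], [332.0, 233.0], [229.0, 268.0], [330.0, 268.0]]
0.011 [[229.0, 229.0], [330.0, 229.0], [231.0, 263.0], [328.0, 263.0]]
```

Run:
```python
from h import *
im,c=load("w2.png")
a=np.clip((im[200:350,170:390].astype(float)/255)**.45*255,0,255).astype(np.uint8)
cv2.imwrite("pics/w2g.png",cv2.resize(a,(792,540),interpolation=cv2.INTER_CUBIC))
```

```text
(no output)
```

View pics/w2g.png

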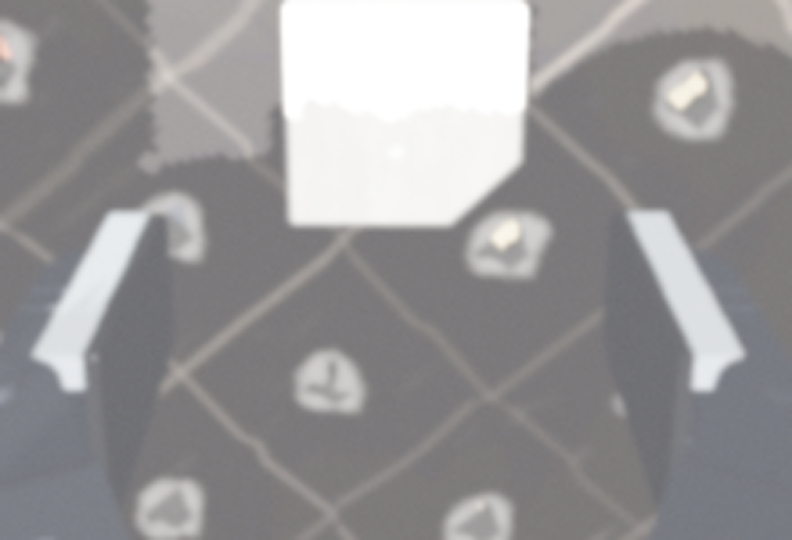

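```bash
python3 -m creep '[{"jaw":0.7,"dp":[-0.001,0.003,0.02],"delta_rot":[-0.3,0,0]},{"jaw":0.7,"dp":[0,0,0.0125],"delta_rot":[0,0,0]},{"jaw":0.7,"dp":[0,0,0],"delta_rot":[0,0,0]}]'
python3 - <<'E'
from h import *
to([.398,.2528,.013],33)
im,c=pic("wrist","w3.png")
a=np.clip((im[180:330,170:390].astype(float)/255)**.6*255,0,255).astype(np.uint8)
cv2.imwrite("pics/w3g.png",cv2.resize(a,(792,540),interpolation=cv2.INTER_CUBIC))
E
```

```text
t: 2.82
ee_pos: [0.4, 0.2535, 0.0174]
eef_rot: [0.478, 0.879, 0.002, 0.001]
wrist_force: [0.1, 0.8, 0.3]
opening: 0.0595
t 2.83 pos [0.4    0.2535 0.0174] jawyaw 32.95 tilt_z [ 0.004   0.0026 -1.    ] open 0.0595 F [0.1 0.8 0.3] j [ 0.56  0.37 -0.37  0.83  0.    1.56]
 dp now-axes [ 0.0005 -0.0021  0.0044]
 turn: delta_rot(tool) total deg [ 0.27 -0.   -0.05]  dp after turn [ 0.0005 -0.0021  0.0044]
```

View pics/w3g.png

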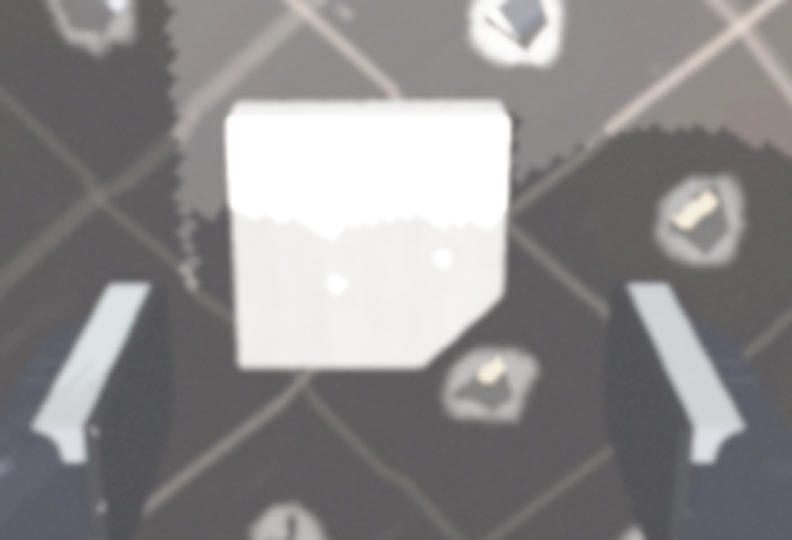

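Run:
```python
from h import *
im,c=pic("scene","s1.png")
print(proj(c,[[.4,.2535,.0174],[.4,.2535,0],[.4,.2535,.047]]))
cv2.imwrite("pics/s1z.png",cv2.resize(im[130:230,160:290],(780,600),interpolation=cv2.INTER_CUBIC))
```

```text
[[219.88760579 193.63338929]
 [220.46813779 198.12815331]
 [218.87659487 185.80564589]]
```

View pics/s1z.png

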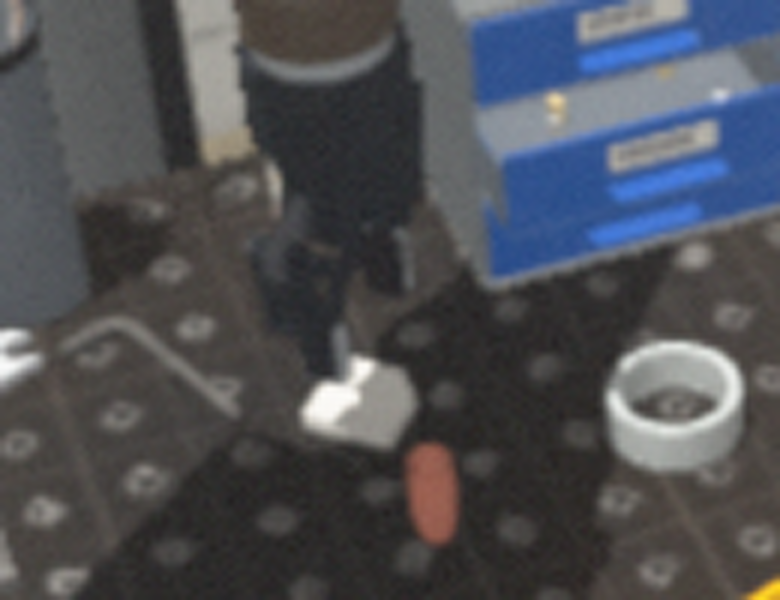

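Run:
```python
from h import *
im,c=load("s1.png")
p=np.array([.4,.2535]);j=np.array([.838,.545]);x=np.array([-.545,.838])
for z in(0,.01,.02,.03,.04,.05):
    print(z,proj(c,[np.r_[p-j*.035+x*.0,z],np.r_[p+j*.035,z]]).round(1).tolist())
```

```text
0 [[215.4, 205.9], [225.4, 190.6]]
0.01 [[215.0, 203.4], [225.1, 188.0]]
0.02 [[214.6, 200.8], [224.8, 185.4]]
0.03 [[214.3, 198.1], [224.5, 182.8]]
0.04 [[213.9, 195.5], [224.2, 180.1]]
0.05 [[213.5, 192.8], [223.9, 177.5]]
```

```bash
python3 -m creep '[{"jaw":0.7,"dp":[0,-0.002,0.004],"delta_rot":[0.3,0,0]},{"jaw":0.7,"dp":[0,0,0.002],"delta_rot":[0,0,0]},{"jaw":0.7,"dp":[0,0,0],"delta_rot":[0,0,0]},{"jaw":0.7,"dp":[0,0,0],"delta_rot":[0,0,0]}]'
python3 - <<'E'
from h import *
to([.398,.2528,.01],33)
im,c=pic("scene","s2.png")
cv2.imwrite("pics/s2z.png",cv2.resize(im[130:230,160:290],(780,600),interpolation=cv2.INTER_CUBIC))
E
```

```text
t: 3.42
ee_pos: [0.3984, 0.2525, 0.0112]
eef_rot: [0.478, 0.879, -0.0, -0.0]
wrist_force: [0.4, -0.1, 0.3]
opening: 0.0597
t 3.42 pos [0.3984 0.2525 0.0112] jawyaw 32.93 tilt_z [-0. -0. -1.] open 0.0597 F [ 0.4 -0.1  0.3] j [ 0.56  0.38 -0.38  0.82  0.    1.56]
 dp now-axes [ 0.0005 -0.0002  0.0012]
 turn: delta_rot(tool) total deg [-0.   -0.   -0.07]  dp after turn [ 0.0005 -0.0002  0.0012]
```

View pics/s2z.png

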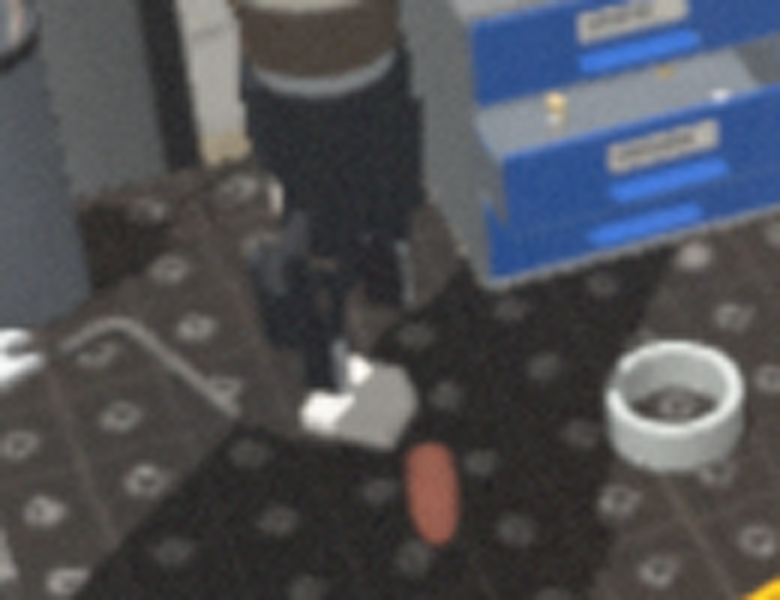

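```bash
python3 -m creep '[{"jaw":0.7,"dp":[0,0,0.003],"delta_rot":[0,0,0]},{"jaw":0.7,"dp":[0,0,0],"delta_rot":[0,0,0]},{"jaw":0.7,"dp":[0,0,0],"delta_rot":[0,0,0]}]'
python3 -m creep '[{"jaw":0.7,"dp":[0,0,0.003],"delta_rot":[0,0,0]},{"jaw":0.7,"dp":[0,0,0],"delta_rot":[0,0,0]},{"jaw":0.7,"dp":[0,0,0],"delta_rot":[0,0,0]}]'
```

```text
t: 3.85
ee_pos: [0.3984, 0.2525, 0.0081]
eef_rot: [0.478, 0.879, -0.0, -0.0]
wrist_force: [-0.2, -0.3, -0.1]
opening: 0.0599
t: 4.22
ee_pos: [0.3984, 0.2525, 0.0051]
eef_rot: [0.478, 0.879, -0.0, -0.0]
wrist_force: [0.6, 0.3, -0.2]
opening: 0.0593
```

```bash
python3 -m creep '[{"jaw":0.7,"dp":[0,0,0.003],"delta_rot":[0,0,0]},{"jaw":0.7,"dp":[0,0,0],"delta_rot":[0,0,0]},{"jaw":0.7,"dp":[0,0,0],"delta_rot":[0,0,0]}]'
python3 - <<'E'
from h import *
im,c=pic("wrist","w4.png")
a=np.clip((im[180:330,170:390].astype(float)/255)**.6*255,0,255).astype(np.uint8)
cv2.imwrite("pics/w4g.png",cv2.resize(a,(792,540),interpolation=cv2.INTER_CUBIC))
im,c=pic("scene","s3.png")
cv2.imwrite("pics/s3z.png",cv2.resize(im[150:220,180:260],(800,600),interpolation=cv2.INTER_CUBIC))
E
```

```text
t: 4.6
ee_pos: [0.3984, 0.2525, 0.0021]
eef_rot: [0.478, 0.879, -0.0, -0.0]
wrist_force: [-0.2, 0.9, 0.1]
opening: 0.0597
```

View pics/w4g.png

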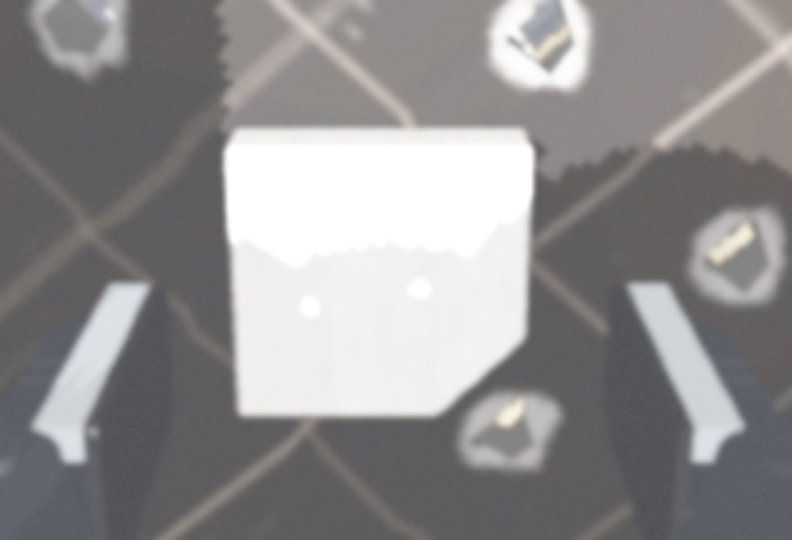

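View pics/s3z.png

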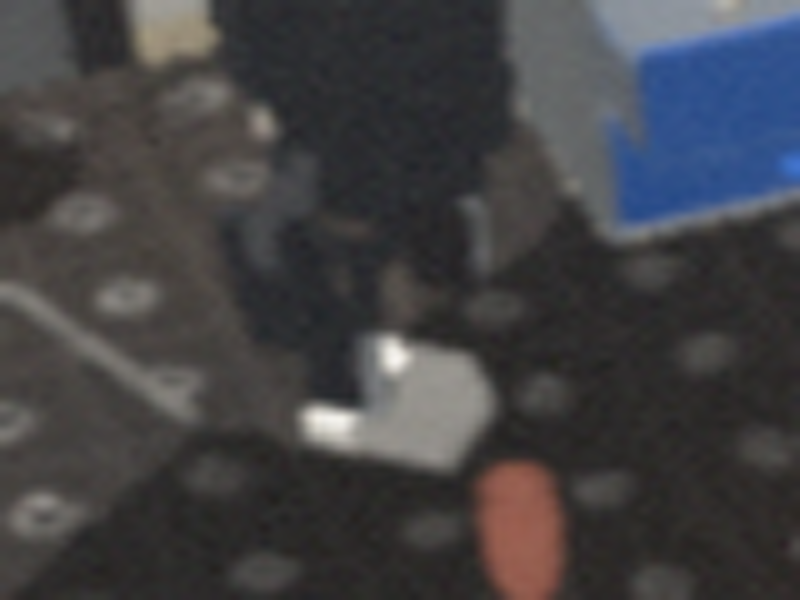

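```bash
python3 -m creep '[{"jaw":0.7,"dp":[0,0.0005,0.006],"delta_rot":[0,0,0]},{"jaw":0.7,"dp":[0,0,0.005],"delta_rot":[0,0,0]},{"jaw":0.7,"dp":[0,0,0],"delta_rot":[0,0,0]},{"jaw":0.7,"dp":[0,0,0],"delta_rot":[0,0,0]}]'
python3 - <<'E'
from h import *
im,c=pic("wrist","w5.png")
a=np.clip((im[180:330,170:390].astype(float)/255)**.6*255,0,255).astype(np.uint8)
cv2.imwrite("pics/w5g.png",cv2.resize(a,(792,540),interpolation=cv2.INTER_CUBIC))
im,c=pic("scene","s4.png")
cv2.imwrite("pics/s4z.png",cv2.resize(im[150:220,180:260],(800,600),interpolation=cv2.INTER_CUBIC))
E
```

```text
t: 5.2
ee_pos: [0.3988, 0.2528, -0.0089]
eef_rot: [0.478, 0.879, -0.0, -0.0]
wrist_force: [-0.6, 0.8, -0.4]
opening: 0.0598
```

View pics/w5g.png

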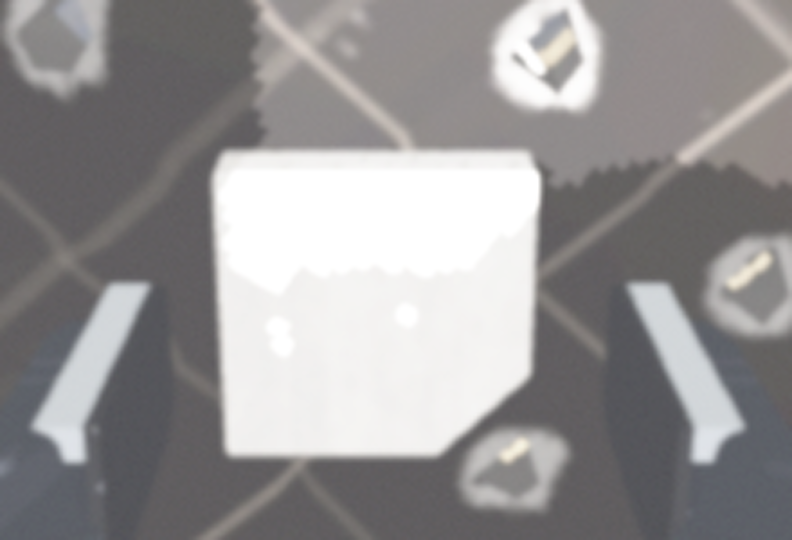

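View pics/s4z.png

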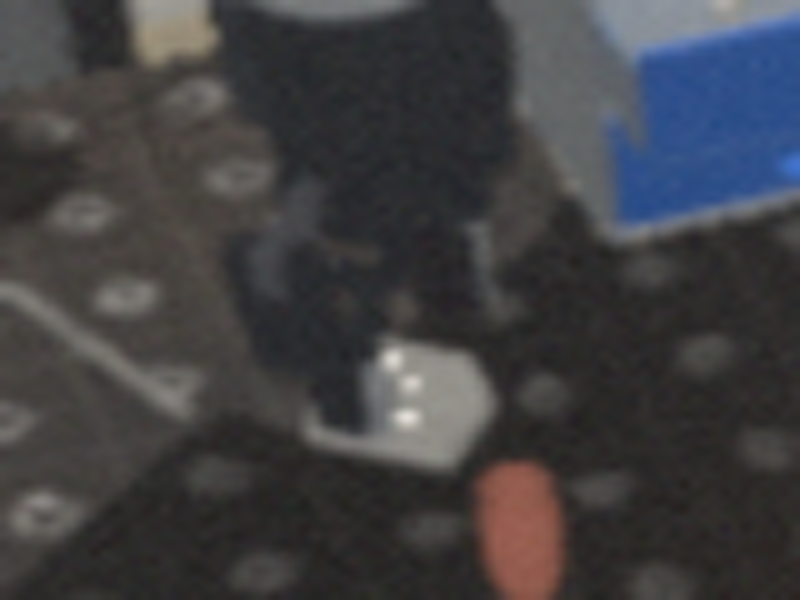

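```bash
python3 -m creep '[{"jaw":0.7,"dp":[0,-0.0013,0.005],"delta_rot":[0,0,0]},{"jaw":0.7,"dp":[0,0,0.004],"delta_rot":[0,0,0]},{"jaw":0.7,"dp":[0,0,0],"delta_rot":[0,0,0]},{"jaw":0.7,"dp":[0,0,0],"delta_rot":[0,0,0]}]'
python3 -m creep '[{"jaw":0.7,"dp":[0,0,0.002],"delta_rot":[0,0,0]},{"jaw":0.7,"dp":[0,0,0],"delta_rot":[0,0,0]}]'
python3 - <<'E'
from h import *
im,c=pic("wrist","w6.png")
a=np.clip((im[180:330,170:390].astype(float)/255)**.6*255,0,255).astype(np.uint8)
cv2.imwrite("pics/w6g.png",cv2.resize(a,(792,540),interpolation=cv2.INTER_CUBIC))
E
```

```text
t: 5.8
ee_pos: [0.3977, 0.2521, -0.0179]
eef_rot: [0.478, 0.879, -0.0, -0.0]
wrist_force: [0.4, 0.9, -0.3]
opening: 0.0599
t: 6.05
ee_pos: [0.3977, 0.2521, -0.0199]
eef_rot: [0.478, 0.879, -0.0, -0.0]
wrist_force: [-0.4, 0.3, -0.2]
opening: 0.0598
```

View pics/w6g.png

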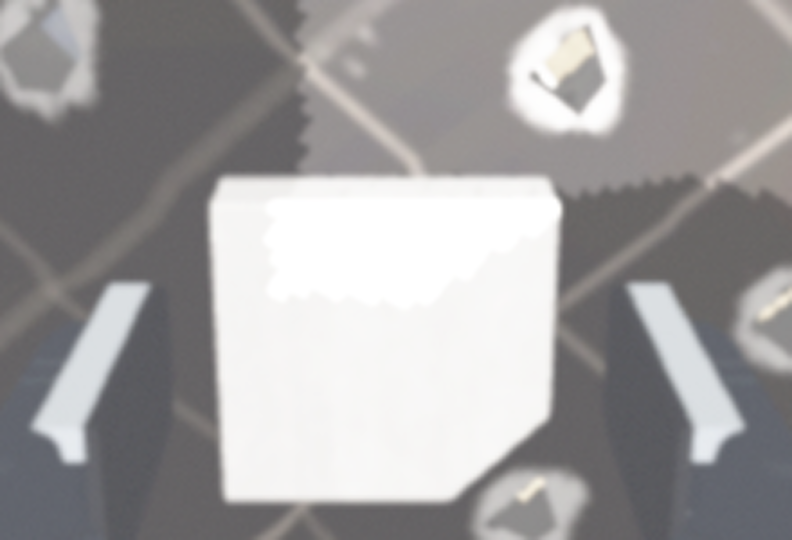

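```bash
python3 -m creep '[{"jaw":0.65,"dp":[0,-0.0005,0.004],"delta_rot":[0,0,0]},{"jaw":0.6,"dp":[0,0,0],"delta_rot":[0,0,0]},{"jaw":0.55,"dp":[0,0,0],"delta_rot":[0,0,0]},{"jaw":0.4,"dp":[0,0,0],"delta_rot":[0,0,0]},{"jaw":0.4,"dp":[0,0,0],"delta_rot":[0,0,0]}]' 50
```

```text
t: 6.72
ee_pos: [0.3977, 0.252, -0.0234]
eef_rot: [0.478, 0.879, 0.0, 0.0]
wrist_force: [-0.5, 0.4, 4.4]
opening: 0.0433
```

```bash
python3 -m creep '[{"jaw":0.2,"dp":[0,0,0],"delta_rot":[0,0,0]},{"jaw":0.2,"dp":[0,0,-0.01],"delta_rot":[0,0,0]},{"jaw":0.2,"dp":[0,0,-0.03],"delta_rot":[0,0,0]},{"jaw":0.2,"dp":[0,0,-0.05],"delta_rot":[0,0,0]},{"jaw":0.2,"dp":[0,0,-0.05],"delta_rot":[0,0,0]},{"jaw":0.2,"dp":[0,0,-0.03],"delta_rot":[0,0,0]},{"jaw":0.2,"dp":[0,0,0],"delta_rot":[0,0,0]}]' 50
python3 - <<'E'
from h import *
to([.48,.1,.16],1.5)
im,c=pic("wrist","w7.png")
E
```

```text
t: 7.6
ee_pos: [0.3989, 0.2528, 0.1487]
eef_rot: [0.478, 0.879, 0.002, 0.001]
wrist_force: [0.0, 0.7, -2.4]
opening: 0.0432
t 7.60 pos [0.3989 0.2528 0.1487] jawyaw 32.93 tilt_z [ 0.0048  0.003  -1.    ] open 0.0432 F [ 0.   0.7 -2.4] j [ 0.56  0.22 -0.19  1.16 -0.    1.56]
 dp now-axes [-0.1723 -0.015  -0.0114]
 turn: delta_rot(tool) total deg [ 0.32 -0.08 31.43]  dp after turn [-0.1549  0.0771 -0.0113]
```

View pics/w7.png

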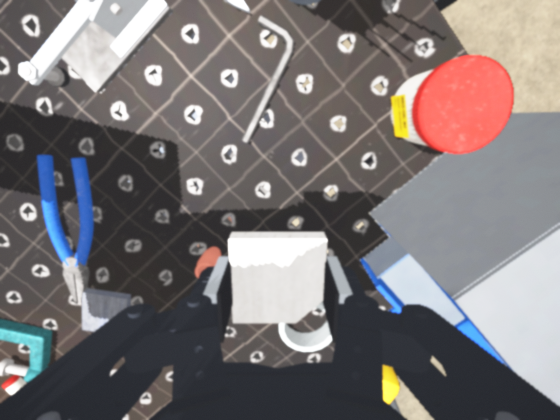

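```bash
python3 -m creep '[{"jaw":0.2,"dp":[0,0,-0.01],"delta_rot":[0.3,0,7.8]},{"jaw":0.2,"dp":[0,0,0],"delta_rot":[0,0,7.8]},{"jaw":0.2,"dp":[0,0,0],"delta_rot":[0,0,7.8]},{"jaw":0.2,"dp":[0,0,0],"delta_rot":[0,0,7.8]},{"jaw":0.2,"dp":[0,0,0],"delta_rot":[0,0,0]}]' 50
python3 -m creep '[{"jaw":0.2,"dp":[-0.045,0.0095,0],"delta_rot":[0,0,0]},{"jaw":0.2,"dp":[-0.045,0.0095,0],"delta_rot":[0,0,0]},{"jaw":0.2,"dp":[-0.045,0.0095,0],"delta_rot":[0,0,0]},{"jaw":0.2,"dp":[-0.045,0.0095,0],"delta_rot":[0,0,0]},{"jaw":0.2,"dp":[-0.045,0.0095,0],"delta_rot":[0,0,0]},{"jaw":0.2,"dp":[-0.045,0.0095,0],"delta_rot":[0,0,0]},{"jaw":0.2,"dp":[-0.045,0.0095,0],"delta_rot":[0,0,0]},{"jaw":0.2,"dp":[-0.045,0.0095,0],"delta_rot":[0,0,0]}]' 50
python3 -m creep '[{"jaw":0.2,"dp":[0,0,0],"delta_rot":[0,0,0]},{"jaw":0.2,"dp":[0,0,0],"delta_rot":[0,0,0]}]' 50
python3 - <<'E'
from h import *
to([.484,-.109,.16],1.5)
im,c=pic("wrist","w8.png")
im,c=pic("scene","s8.png")
cv2.imwrite("pics/s8z.png",cv2.resize(im[120:310,240:440],(632,600),interpolation=cv2.INTER_CUBIC))
E
```

```text
t: 8.28
ee_pos: [0.396, 0.251, 0.1541]
eef_rot: [0.696, 0.718, -0.005, -0.001]
wrist_force: [-0.7, -1.2, -1.7]
opening: 0.0433
t: 9.28
ee_pos: [0.4836, -0.107, 0.1554]
eef_rot: [0.695, 0.719, -0.003, -0.002]
wrist_force: [0.3, 0.9, -0.8]
opening: 0.0441
t: 9.52
ee_pos: [0.4832, -0.1054, 0.1556]
eef_rot: [0.696, 0.718, -0.003, -0.002]
wrist_force: [-0.1, -0.3, -1.1]
opening: 0.0433
t 9.53 pos [ 0.4832 -0.1054  0.1556] jawyaw 1.78 tilt_z [-0.0071 -0.0015 -1.    ] open 0.0433 F [-0.1 -0.3 -1.1] j [-0.21  0.27 -0.11  1.21 -0.    1.33]
 dp now-axes [-0.0036  0.0006 -0.0044]
 turn: delta_rot(tool) total deg [-0.41  0.08  0.28]  dp after turn [-0.0036  0.0007 -0.0044]
```

View pics/w8.png

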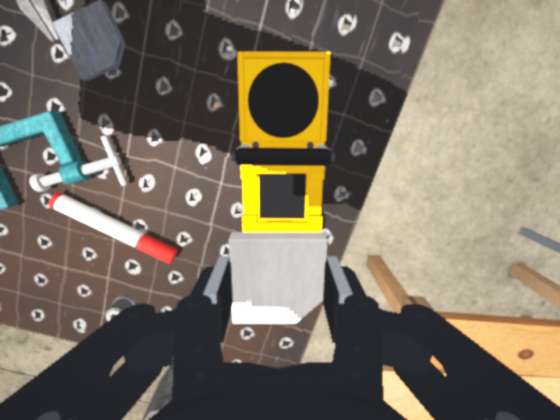

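View pics/s8z.png

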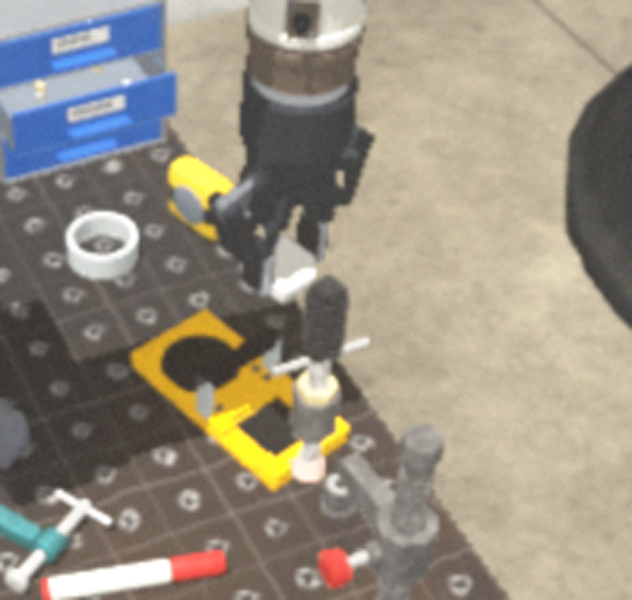

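Run:
```python
from h import *
np.set_printoptions(precision=4,suppress=True)
im,c=load("w8.png"); hsv=cv2.cvtColor(im,cv2.COLOR_BGR2HSV)
y=cv2.inRange(hsv,(18,140,80),(35,255,255)); y[240:]=0
k=big(y,300)
print([cv2.contourArea(q) for q in k])
pts=np.vstack([q[:,0] for q in k[:2]])
W=ray(c,pts,.018); rc=cv2.minAreaRect((W[:,:2]*1000).astype(np.float32)); print("carrier rect mm",rc)
b=cv2.boxPoints(rc);
cs,_=cv2.findContours(cv2.bitwise_not(y)[40:240,225:345],cv2.RETR_LIST,cv2.CHAIN_APPROX_NONE)
dark=cv2.inRange(hsv,(0,0,0),(179,255,75))
for nm,(x0,y0,x1,y1) in(("ring",(245,58,322,142)),("plate",(248,170,318,222))):
    m=np.zeros_like(dark); m[y0:y1,x0:x1]=dark[y0:y1,x0:x1]
    for q in big(m,300): 
        Q=ray(c,q[:,0],.0105); r2=cv2.minAreaRect((Q[:,:2]*1000).astype(np.float32)); print(nm,cv2.contourArea(q),r2, cv2.minEnclosingCircle((Q[:,:2]*1000).astype(np.float32)))
cv2.imwrite("pics/w8z.png",cv2.resize(im[40:340,200:360],(426,800),interpolation=cv2.INTER_CUBIC)[:600])
# handle bar centre
h=np.zeros_like(dark); h[140:170,225:340]=dark[140:170,225:340]
for q in big(h,200): r2=cv2.minAreaRect(q); print("bar",r2, ray(c,r2[0],.062))
s=status.read_state(); M=R.from_quat(s["eef_rot"]).as_matrix()
# held plate: top at TCP+.033
zp=s["ee_pos"][2]+.0334
wq=cv2.inRange(hsv,(0,0,120),(179,40,255)); m=np.zeros_like(wq); m[225:330,222:340]=wq[225:330,222:340]
for u in ([230,234],[327,234],[231,303],[323,290],[298,324]): print(u,(M.T@(ray(c,u,zp)[0]-s["ee_pos"])))
```

```text
[8550.5, 5389.5]
carrier rect mm ((486.7746276855469, -58.87078094482422), (84.11740112304688, 168.731689453125), 1.3893775939941406)
ring 3833.5 ((485.49444580078125, -16.090476989746094), (63.79276657104492, 63.46122360229492), 1.7440332174301147) ((485.3653869628906, -15.875767707824707), 32.139373779296875)
plate 1689.0 ((488.17236328125, -107.37052917480469), (44.25388717651367, 43.15752410888672), 1.8749936819076538) ((487.9375305175781, -106.83722686767578), 30.36939239501953)
bar ((284.5, 154.5), (29.0, 109.0), 90.0) [[ 0.4878 -0.0596  0.062 ]]
[230, 234] [ 0.0242 -0.0204 -0.0333]
[327, 234] [ 0.0243  0.0227 -0.0336]
[231, 303] [-0.0111 -0.0216 -0.0332]
[323, 290] [-0.0039  0.0221 -0.0335]
[298, 324] [-0.0228  0.0107 -0.0334]
```

View pics/w8z.png

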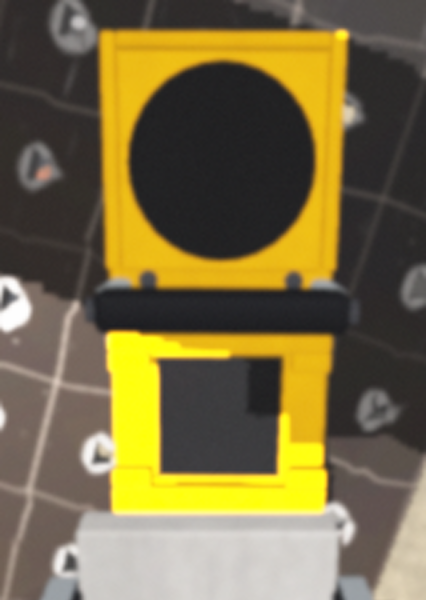

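```bash
python3 -m creep '[{"jaw":0.2,"dp":[-0.0025,0.005,0.02],"delta_rot":[-0.4,0,0]},{"jaw":0.2,"dp":[0,0,0.04],"delta_rot":[0,0,0]},{"jaw":0.2,"dp":[0,0,0.04],"delta_rot":[0,0,0]},{"jaw":0.2,"dp":[0,0,0.02],"delta_rot":[0,0,0]},{"jaw":0.2,"dp":[0,0,0],"delta_rot":[0,0,0]},{"jaw":0.2,"dp":[0,0,0],"delta_rot":[0,0,0]}]' 50
python3 - <<'E'
from h import *
to([.4882,-.1077,-.0125],1.7)
im,c=pic("wrist","w9.png")
E
```

```text
t: 10.38
ee_pos: [0.4903, -0.1078, 0.0377]
eef_rot: [0.696, 0.718, 0.0, 0.002]
wrist_force: [-0.4, -0.1, -1.4]
opening: 0.0433
t 10.38 pos [ 0.4903 -0.1078  0.0377] jawyaw 1.82 tilt_z [ 0.0039 -0.0026 -1.    ] open 0.0433 F [-0.4 -0.1 -1.4] j [-0.22  0.39 -0.27  0.91 -0.    1.32]
 dp now-axes [ 0.0003 -0.0022  0.0502]
 turn: delta_rot(tool) total deg [0.22 0.16 0.12]  dp after turn [ 0.0002 -0.002   0.0502]
```

View pics/w9.png

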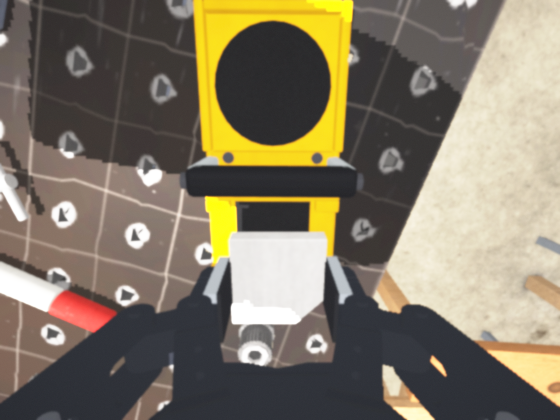

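```bash
cat > meas.py <<'E'
from h import *
import sys
np.set_printoptions(precision=4,suppress=True)
im,c=load(sys.argv[1]); hsv=cv2.cvtColor(im,cv2.COLOR_BGR2HSV)
y=cv2.inRange(hsv,(18,140,80),(35,255,255))
k=[q for q in big(y,300)][0]
x0,y0,w,h=cv2.boundingRect(k)
print("yellow bbox",x0,y0,w,h)
dark=cv2.inRange(hsv,(0,0,0),(179,255,85)); fill=np.zeros_like(dark); cv2.drawContours(fill,[k],-1,255,-1)
for q in big(dark&fill,1500):
    Q=ray(c,q[:,0],.0105); (e,ax,_)=cv2.fitEllipse((Q[:,:2]*1000).astype(np.float32)); print("pad",cv2.contourArea(q),e,ax)
# long side edges of yellow in world at z=.018: fit lines left and right in rows well inside
L=[];Rr=[]
for v in range(max(y0+8,8),y0+h-10,4):
    r_=np.where(y[v]>0)[0]
    r_=r_[(r_>=x0)&(r_<=x0+w)]
    if len(r_)>10: L.append((r_[0]-.5,v)); Rr.append((r_[-1]+.5,v))
for nm,E in(("L",L),("R",Rr)):
    P=ray(c,E,.018)[:,:2]; f=np.polyfit(P[:,1],P[:,0],1); res=P[:,0]-np.polyval(f,P[:,1]); ok=abs(res)<.0015; f=np.polyfit(P[ok,1],P[ok,0],1)
    print(nm,"yaw",np.degrees(-np.arctan(f[0])),"x at y=-.1077",np.polyval(f,-.1077),"x at -.0157",np.polyval(f,-.0157),ok.mean())
E
python3 meas.py w9.png; python3 meas.py w8.png
```

```text
yellow bbox 193 0 160 167
pad 10832.0 (485.5099182128906, -16.257991790771484) (64.30789184570312, 64.4982681274414)
L yaw 1.6369364421906019 x at y=-.1077 0.44713567660602344 x at -.0157 0.4445065276157062 0.9736842105263158
R yaw 1.5367130796761137 x at y=-.1077 0.5289965893369483 x at -.0157 0.5265284928333825 0.9736842105263158
yellow bbox 237 50 94 99
pad 3864.5 (485.3915710449219, -15.912959098815918) (63.65935516357422, 63.738765716552734)
L yaw 1.4798867699204545 x at y=-.1077 0.4461316223970969 x at -.0157 0.4437548353344481 1.0
R yaw 1.6718023148837755 x at y=-.1077 0.5295565846076967 x at -.0157 0.5268714046812649 1.0
```

```bash
python3 -m creep '[{"jaw":0.2,"dp":[0,-0.0026,0.01],"delta_rot":[0.2,0.15,0.1]},{"jaw":0.2,"dp":[0,0,0.015],"delta_rot":[0,0,0]},{"jaw":0.2,"dp":[0,0,0.01],"delta_rot":[0,0,0]},{"jaw":0.2,"dp":[0,0,0],"delta_rot":[0,0,0]},{"jaw":0.2,"dp":[0,0,0],"delta_rot":[0,0,0]}]' 50
python3 - <<'E'
from h import *
to([.4876,-.1077,-.0125],1.6)
im,c=pic("wrist","w10.png")
E
```

```text
t: 11.05
ee_pos: [0.4869, -0.1085, 0.0016]
eef_rot: [0.697, 0.717, -0.0, -0.001]
wrist_force: [0.6, -1.1, -1.8]
opening: 0.0439
t 11.05 pos [ 0.4869 -0.1085  0.0016] jawyaw 1.63 tilt_z [-1.3e-03  3.0e-04 -1.0e+00] open 0.0439 F [ 0.6 -1.1 -1.8] j [-0.22  0.43 -0.31  0.82 -0.    1.32]
 dp now-axes [0.0008 0.0008 0.0141]
 turn: delta_rot(tool) total deg [-0.08 -0.02  0.03]  dp after turn [0.0008 0.0007 0.0141]
```

View pics/w10.png

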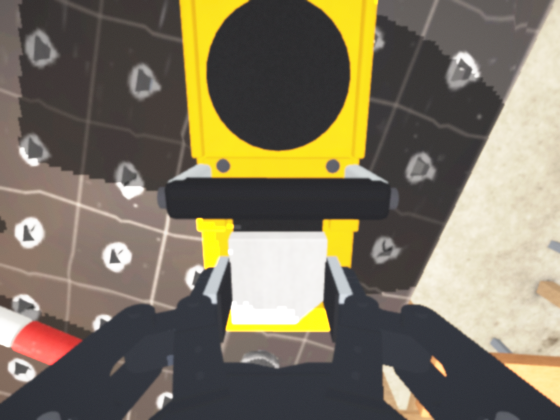

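```bash
python3 -m creep '[{"jaw":0.2,"dp":[0.0008,0.0005,0.006],"delta_rot":[0,0,0]},{"jaw":0.2,"dp":[0,0,0.005],"delta_rot":[0,0,0]},{"jaw":0.2,"dp":[0,0,0],"delta_rot":[0,0,0]},{"jaw":0.2,"dp":[0,0,0],"delta_rot":[0,0,0]}]' 50
python3 -m creep '[{"jaw":0.2,"dp":[0,0,0.0015],"delta_rot":[0,0,0]},{"jaw":0.2,"dp":[0,0,0],"delta_rot":[0,0,0]}]' 50
```

```text
t: 11.6
ee_pos: [0.4872, -0.1076, -0.0094]
eef_rot: [0.697, 0.717, -0.0, -0.001]
wrist_force: [0.3, -0.0, -1.4]
opening: 0.044
t: 11.85
ee_pos: [0.4873, -0.1076, -0.0108]
eef_rot: [0.697, 0.717, -0.0, -0.0]
wrist_force: [-0.3, 0.8, -1.1]
opening: 0.0433
```

```bash
python3 -m creep '[{"jaw":0.2,"dp":[0,0,0.0015],"delta_rot":[0,0,0]},{"jaw":0.2,"dp":[0,0,0],"delta_rot":[0,0,0]}]' 50
python3 -m creep '[{"jaw":0.2,"dp":[0,0,0.001],"delta_rot":[0,0,0]},{"jaw":0.2,"dp":[0,0,0],"delta_rot":[0,0,0]}]' 50
```

```text
t: 12.1
ee_pos: [0.4872, -0.1076, -0.0124]
eef_rot: [0.697, 0.717, -0.0, -0.001]
wrist_force: [-0.5, 0.2, -1.0]
opening: 0.0437
t: 12.35
ee_pos: [0.4873, -0.1076, -0.0133]
eef_rot: [0.697, 0.717, -0.0, -0.0]
wrist_force: [0.3, 0.2, -1.0]
opening: 0.0434
```

```bash
python3 -m creep '[{"jaw":0.55,"dp":[0,0,0.0005],"delta_rot":[0,0,0]},{"jaw":0.62,"dp":[0,0,0],"delta_rot":[0,0,0]},{"jaw":0.7,"dp":[0,0,0],"delta_rot":[0,0,0]},{"jaw":0.7,"dp":[0,0,0],"delta_rot":[0,0,0]},{"jaw":0.7,"dp":[0,0,-0.01],"delta_rot":[0,0,0]},{"jaw":0.7,"dp":[0,0,-0.03],"delta_rot":[0,0,0]},{"jaw":0.7,"dp":[0,0,-0.04],"delta_rot":[0,0,0]},{"jaw":0.7,"dp":[0,0,-0.04],"delta_rot":[0,0,0]}]' 50
python3 -m creep '[{"jaw":1,"dp":[0,0,-0.04],"delta_rot":[0,0,0]},{"jaw":1,"dp":[0,0,0],"delta_rot":[0,0,0]}]' 50
python3 - <<'E'
from h import *
to([.505,.1505,.15],1.6)
im,c=pic("wrist","w11.png")
E
```

```text
t: 13.35
ee_pos: [0.4873, -0.1076, 0.108]
eef_rot: [0.697, 0.717, -0.0, -0.0]
wrist_force: [1.8, -0.6, 0.2]
opening: 0.0603
t: 13.6
ee_pos: [0.4903, -0.1083, 0.1506]
eef_rot: [0.697, 0.717, 0.002, 0.003]
wrist_force: [-0.3, 0.3, -0.3]
opening: 0.0853
t 13.60 pos [ 0.4903 -0.1083  0.1506] jawyaw 1.63 tilt_z [ 0.0075 -0.0017 -1.    ] open 0.0853 F [-0.3  0.3 -0.3] j [-0.22  0.27 -0.11  1.18 -0.    1.32]
 dp now-axes [0.2583 0.022  0.0003]
 turn: delta_rot(tool) total deg [0.42 0.11 0.03]  dp after turn [0.2583 0.0219 0.0006]
```

View pics/w11.png

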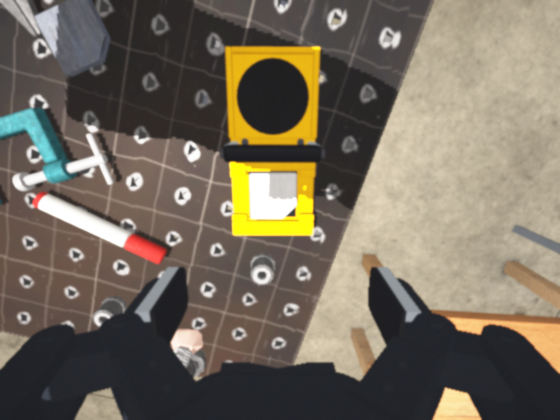

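```bash
python3 -m creep '[{"jaw":1,"dp":[0.02,0,0],"delta_rot":[0.4,0,0]},{"jaw":1,"dp":[0.043,0.004,0],"delta_rot":[0,0,0]},{"jaw":1,"dp":[0.043,0.004,0],"delta_rot":[0,0,0]},{"jaw":1,"dp":[0.043,0.004,0],"delta_rot":[0,0,0]},{"jaw":1,"dp":[0.043,0.004,0],"delta_rot":[0,0,0]},{"jaw":1,"dp":[0.043,0.004,0],"delta_rot":[0,0,0]},{"jaw":1,"dp":[0.023,0.001,0],"delta_rot":[0,0,0]}]' 50
python3 -m creep '[{"jaw":1,"dp":[0,0,0],"delta_rot":[0,0,-8.7]},{"jaw":1,"dp":[0,0,0],"delta_rot":[0,0,-8.7]},{"jaw":1,"dp":[0,0,0],"delta_rot":[0,0,-8.7]},{"jaw":1,"dp":[0,0,0],"delta_rot":[0,0,-8.7]},{"jaw":1,"dp":[0,0,0],"delta_rot":[0,0,-8.7]},{"jaw":1,"dp":[0,0,0],"delta_rot":[0,0,0]},{"jaw":1,"dp":[0,0,0],"delta_rot":[0,0,0]}]' 50
python3 - <<'E'
from h import *
to([.506,.1505,.15],45)
im,c=pic("wrist","w12.png")
E
```

```text
t: 14.52
ee_pos: [0.5, 0.1527, 0.1447]
eef_rot: [0.696, 0.718, -0.004, -0.004]
wrist_force: [-0.6, 0.1, 0.4]
opening: 0.0855
t: 15.4
ee_pos: [0.5006, 0.1507, 0.1454]
eef_rot: [0.383, 0.924, -0.002, -0.004]
wrist_force: [-0.9, 0.0, 0.3]
opening: 0.0856
t 15.40 pos [0.5006 0.1507 0.1454] jawyaw 45.01 tilt_z [-9.5e-03 -5.0e-04 -1.0e+00] open 0.0856 F [-0.9  0.   0.3] j [ 0.29  0.33 -0.05  1.21  0.    1.08]
 dp now-axes [-0.0039  0.0037 -0.0046]
 turn: delta_rot(tool) total deg [-0.4  -0.37  0.01]  dp after turn [-0.0039  0.0037 -0.0046]
```

View pics/w12.png

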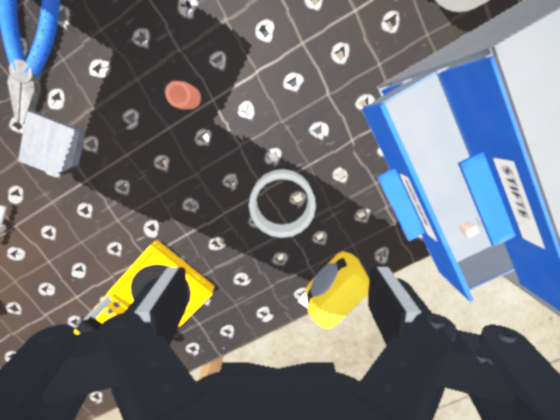

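```bash
cat > ring.py <<'E'
from h import *
import sys
from scipy.optimize import least_squares
np.set_printoptions(precision=4,suppress=True)
im,c=load(sys.argv[1]); x0,y0,x1,y1=map(int,sys.argv[2:6]); th=int(sys.argv[6])
hsv=cv2.cvtColor(im,cv2.COLOR_BGR2HSV); m=np.zeros(im.shape[:2],np.uint8); m[y0:y1,x0:x1]=cv2.inRange(hsv,(0,0,th),(179,60,255))[y0:y1,x0:x1]
m=cv2.morphologyEx(m,cv2.MORPH_OPEN,np.ones((3,3)))
k=big(m,300)[0]; print("area",cv2.contourArea(k),cv2.boundingRect(k))
cam=c["cam_to_world"][:3,3][:2]
P=ray(c,k[:,0],.026)[:,:2]; ctr=P.mean(0)
for it in range(4):
    far=((P-ctr)@(ctr-cam))>0.0
    s=least_squares(lambda q:np.hypot(*(P[far]-q[:2]).T)-q[2],[*ctr,.032],loss="soft_l1",f_scale=.0005).x; ctr=s[:2]
print("top-plane far-half circle",s, "n",far.sum())
B=ray(c,k[:,0],0.0)[:,:2]; near=((B-ctr)@(ctr-cam))<-.012*np.linalg.norm(ctr-cam)
s2=least_squares(lambda q:np.hypot(*(B[near]-q).T)-.032,ctr).x; print("bottom near",s2)
E
python3 ring.py w12.png 235 155 330 245 150;python3 ring.py w12.png 235 155 330 245 120
```

```text
area 3440.0 (249, 170, 67, 68)
top-plane far-half circle [0.5069 0.1499 0.0312] n 93
bottom near [0.5084 0.1487]
area 3555.0 (248, 169, 68, 69)
top-plane far-half circle [0.5068 0.1498 0.0317] n 97
bottom near [0.508  0.1492]
```

```bash
python3 -m creep '[{"jaw":1,"dp":[-0.005,0.004,0.02],"delta_rot":[-0.4,-0.4,0]},{"jaw":1,"dp":[0,0,0.04],"delta_rot":[0,0,0]},{"jaw":1,"dp":[0,0,0.04],"delta_rot":[0,0,0]},{"jaw":1,"dp":[0,0,0.02],"delta_rot":[0,0,0]},{"jaw":1,"dp":[0,0,0],"delta_rot":[0,0,0]},{"jaw":1,"dp":[0,0,0],"delta_rot":[0,0,0]}]' 50
python3 - <<'E'
from h import *
to([.507,.1497,-.019],45)
im,c=pic("wrist","w13.png")
E
```

```text
t: 16.2
ee_pos: [0.5083, 0.1504, 0.0269]
eef_rot: [0.382, 0.924, 0.001, 0.001]
wrist_force: [0.6, 0.6, 0.1]
opening: 0.0855
t 16.20 pos [0.5083 0.1504 0.0269] jawyaw 45.10 tilt_z [ 3.1e-03  4.0e-04 -1.0e+00] open 0.0855 F [0.6 0.6 0.1] j [ 0.29  0.45 -0.21  0.91 -0.    1.07]
 dp now-axes [ 0.0005 -0.0015  0.0459]
 turn: delta_rot(tool) total deg [0.15 0.11 0.1 ]  dp after turn [ 0.0004 -0.0014  0.0459]
```

View pics/w13.png

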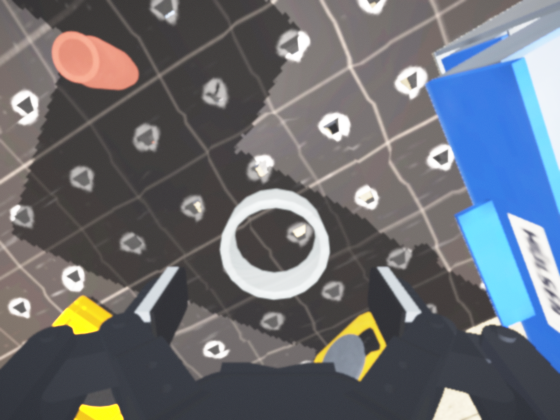

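```bash
python3 -m creep '[{"jaw":1,"dp":[0,-0.0015,0.02],"delta_rot":[0.1,0.1,0]},{"jaw":0.95,"dp":[0,0,0.016],"delta_rot":[0,0,0]},{"jaw":0.9,"dp":[0,0,0.008],"delta_rot":[0,0,0]},{"jaw":0.9,"dp":[0,0,0],"delta_rot":[0,0,0]},{"jaw":0.9,"dp":[0,0,0],"delta_rot":[0,0,0]}]' 50
python3 - <<'E'
from h import *
to([.507,.1497,-.019],45)
im,c=pic("wrist","w14.png")
E
```

```text
t: 16.88
ee_pos: [0.5069, 0.1492, -0.0175]
eef_rot: [0.382, 0.924, 0.0, -0.0]
wrist_force: [0.4, 0.5, -0.4]
opening: 0.0769
t 16.88 pos [ 0.5069  0.1492 -0.0175] jawyaw 45.13 tilt_z [ 1.e-04  3.e-04 -1.e+00] open 0.0769 F [ 0.4  0.5 -0.4] j [ 0.29  0.51 -0.25  0.81  0.    1.07]
 dp now-axes [0.0003 0.0004 0.0015]
 turn: delta_rot(tool) total deg [ 0.01 -0.01  0.13]  dp after turn [0.0003 0.0004 0.0015]
```

View pics/w14.png

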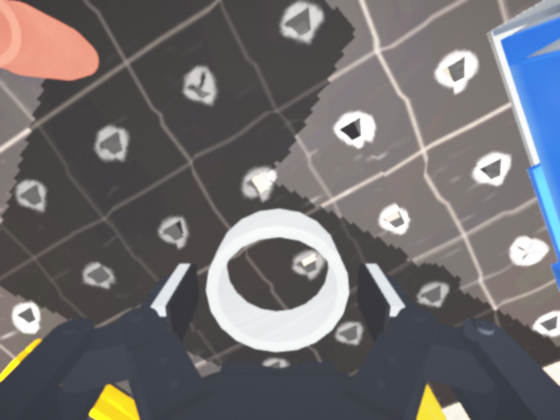

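Run:
```python
from h import *
im,c=load("w14.png")
a=np.clip((im[195:355,140:410].astype(float)/255)**.5*255,0,255).astype(np.uint8)
cv2.imwrite("pics/w14g.png",cv2.resize(a,(800,474),interpolation=cv2.INTER_CUBIC))
im,c=pic("scene","s14.png")
cv2.imwrite("pics/s14z.png",cv2.resize(im[150:230,225:325],(750,600),interpolation=cv2.INTER_CUBIC))
```

```text
(no output)
```

View pics/w14g.png

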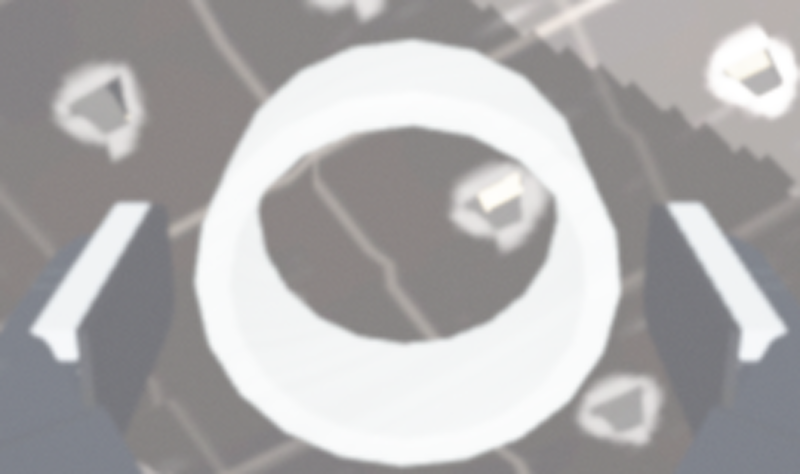

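View pics/s14z.png

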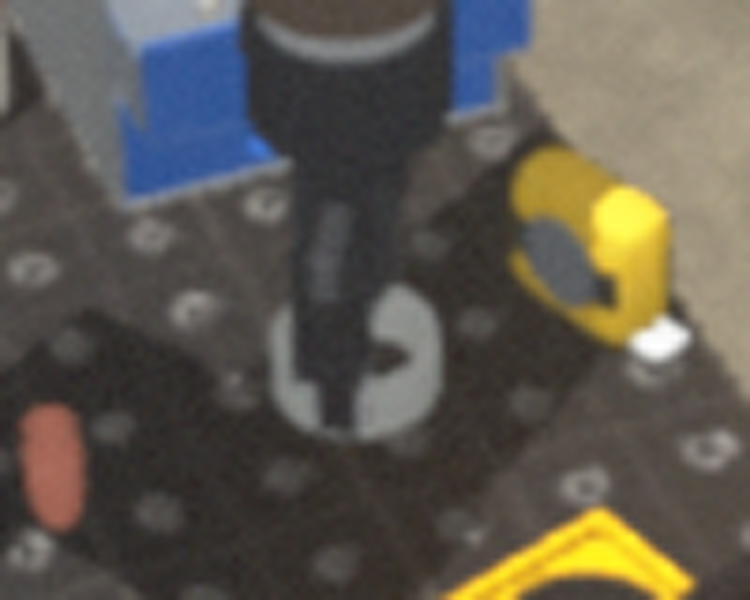

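```bash
python3 -m creep '[{"jaw":0.85,"dp":[0,0,0.002],"delta_rot":[0,0,0]},{"jaw":0.8,"dp":[0,0,0],"delta_rot":[0,0,0]},{"jaw":0.75,"dp":[0,0,0],"delta_rot":[0,0,0]},{"jaw":0.6,"dp":[0,0,0],"delta_rot":[0,0,0]},{"jaw":0.5,"dp":[0,0,0],"delta_rot":[0,0,0]},{"jaw":0.5,"dp":[0,0,0],"delta_rot":[0,0,0]}]' 50
python3 -m creep '[{"jaw":0.5,"dp":[0,0,-0.01],"delta_rot":[0,0,0]},{"jaw":0.5,"dp":[0,0,-0.03],"delta_rot":[0,0,0]},{"jaw":0.5,"dp":[0,0,-0.05],"delta_rot":[0,0,0]},{"jaw":0.5,"dp":[0,0,-0.05],"delta_rot":[0,0,0]},{"jaw":0.5,"dp":[0,0,-0.03],"delta_rot":[0,0,0]},{"jaw":0.5,"dp":[0,0,0],"delta_rot":[0,0,0]}]' 50
python3 - <<'E'
from h import *
to([.4855,-.0161,.15],1.6)
im,c=pic("wrist","w15.png")
E
```

```text
t: 17.73
ee_pos: [0.5065, 0.1491, -0.0192]
eef_rot: [0.382, 0.924, 0.0, -0.0]
wrist_force: [-1.9, -0.5, 5.3]
opening: 0.0628
t: 18.48
ee_pos: [0.5086, 0.1497, 0.1531]
eef_rot: [0.382, 0.924, 0.002, 0.002]
wrist_force: [0.0, 0.1, -1.1]
opening: 0.0628
t 18.48 pos [0.5086 0.1497 0.1531] jawyaw 45.13 tilt_z [ 0.0055  0.0018 -1.    ] open 0.0628 F [ 0.   0.1 -1.1] j [ 0.29  0.33 -0.03  1.21  0.    1.07]
 dp now-axes [-0.1006 -0.1338  0.0027]
 turn: delta_rot(tool) total deg [3.400e-01 3.000e-02 4.353e+01]  dp after turn [-0.1651 -0.0277  0.0031]
```

View pics/w15.png

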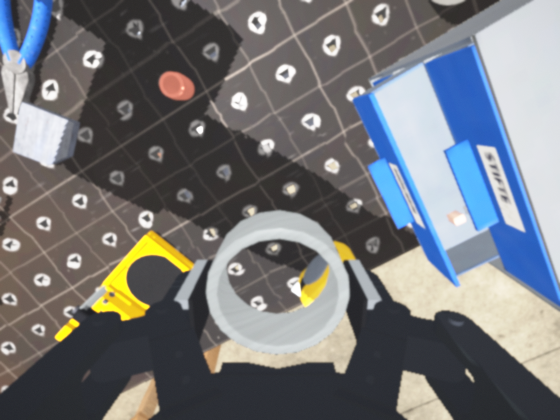

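```bash
python3 meas.py w11.png
python3 -m creep '[{"jaw":0.5,"dp":[0,0,0],"delta_rot":[0.3,0,8.7]},{"jaw":0.5,"dp":[0,0,0],"delta_rot":[0,0,8.7]},{"jaw":0.5,"dp":[0,0,0],"delta_rot":[0,0,8.7]},{"jaw":0.5,"dp":[0,0,0],"delta_rot":[0,0,8.7]},{"jaw":0.5,"dp":[0,0,0],"delta_rot":[0,0,8.7]},{"jaw":0.5,"dp":[0,0,0],"delta_rot":[0,0,0]}]' 50
python3 -m creep '[{"jaw":0.5,"dp":[-0.02,-0.004,0],"delta_rot":[0,0,0]},{"jaw":0.5,"dp":[-0.033,-0.005,0],"delta_rot":[0,0,0]},{"jaw":0.5,"dp":[-0.033,-0.005,0],"delta_rot":[0,0,0]},{"jaw":0.5,"dp":[-0.033,-0.005,0],"delta_rot":[0,0,0]},{"jaw":0.5,"dp":[-0.033,-0.005,0],"delta_rot":[0,0,0]},{"jaw":0.5,"dp":[-0.013,-0.003,0],"delta_rot":[0,0,0]},{"jaw":0.5,"dp":[0,0,0],"delta_rot":[0,0,0]},{"jaw":0.5,"dp":[0,0,0],"delta_rot":[0,0,0]}]' 50
python3 - <<'E'
from h import *
to([.4855,-.0161,-.0092],1.6)
im,c=pic("wrist","w16.png")
E
```

```text
yellow bbox 224 45 97 101
pad 4025.5 (484.9577941894531, -15.99310302734375) (63.45376205444336, 63.807289123535156)
L yaw 1.2779487531724754 x at y=-.1077 0.44542475296016765 x at -.0157 0.44337240657628363 1.0
R yaw 1.7538568558470506 x at y=-.1077 0.5294097851150901 x at -.0157 0.5265927321332426 1.0
t: 19.27
ee_pos: [0.5051, 0.1487, 0.1478]
eef_rot: [0.696, 0.718, -0.005, -0.002]
wrist_force: [0.8, -0.5, -2.1]
opening: 0.0632
t: 20.27
ee_pos: [0.4843, -0.0161, 0.1506]
eef_rot: [0.697, 0.717, -0.003, -0.001]
wrist_force: [0.4, 0.2, -0.7]
opening: 0.0629
t 20.27 pos [ 0.4843 -0.0161  0.1506] jawyaw 1.69 tilt_z [-0.0047 -0.003  -1.    ] open 0.0629 F [ 0.4  0.2 -0.7] j [-0.03  0.25 -0.14  1.18 -0.    1.51]
 dp now-axes [0.0004 0.002  0.1598]
 turn: delta_rot(tool) total deg [-0.28  0.16  0.09]  dp after turn [-1.000e-04  1.200e-03  1.598e-01]
```

View pics/w16.png

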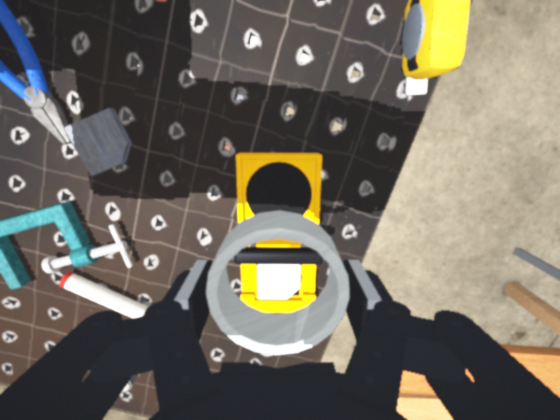

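Run:
```python
from h import *
from scipy.optimize import least_squares
im,c=load("w16.png"); hsv=cv2.cvtColor(im,cv2.COLOR_BGR2HSV)
s=status.read_state(); M=R.from_quat(s["eef_rot"]).as_matrix()
m=cv2.inRange(hsv,(0,0,95),(179,45,215)); z0=m.copy(); m[:]=0; m[205:360,206:351]=z0[205:360,206:351]
m=cv2.morphologyEx(m,cv2.MORPH_OPEN,np.ones((3,3)))
cs,_=cv2.findContours(m,cv2.RETR_EXTERNAL,cv2.CHAIN_APPROX_NONE)
k=max(cs,key=cv2.contourArea); print(cv2.contourArea(k),cv2.boundingRect(k))
z=s["ee_pos"][2]+.0452
P=(ray(c,k[:,0],z)-s["ee_pos"])@M; P=P[:,:2]
f=(P[:,0]<0.012)&(P[:,0]>-.035)
q=least_squares(lambda q:np.hypot(*(P[f]-q[:2]).T)-q[2],[0,0,.032],loss="soft_l1",f_scale=.0005).x; print("tool-frame ring centre",q)
```

```text
15463.5 (206, 210, 145, 137)
tool-frame ring centre [0.00458438 0.00100188 0.03122768]
```

Run:
```python
from h import *
im,c=load("w16.png")
s=status.read_state(); M=R.from_quat(s["eef_rot"]).as_matrix()
for x,y in((0,-.032),(0,.032),(-.032,0),(.032,0),(-.0265,0),(.0265,0)): print(x,y,proj(c,s["ee_pos"]+M@np.array([x,y,-.0452])))
a=np.clip((im[200:370,190:370].astype(float)/255)**.6*255,0,255).astype(np.uint8)
cv2.imwrite("pics/w16g.png",cv2.resize(a,(630,595),interpolation=cv2.INTER_CUBIC))
```

```text
0 -0.032 [[201.64401233 296.73792587]]
0 0.032 [[349.214115   296.72067334]]
-0.032 0 [[275.56088984 357.23898445]]
0.032 0 [[275.28789313 227.17519607]]
-0.0265 0 [[275.54024922 347.40517611]]
0.0265 0 [[275.31451846 239.86029711]]
```

View pics/w16g.png

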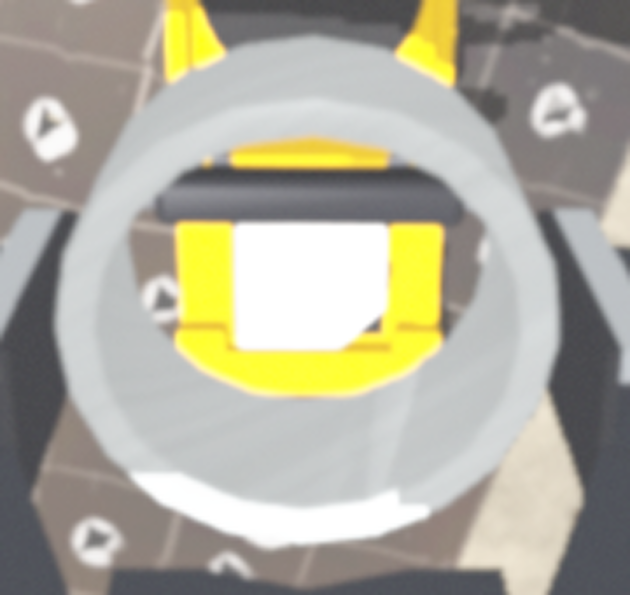

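```bash
python3 -m creep '[{"jaw":0.5,"dp":[0,0.0004,0.02],"delta_rot":[-0.3,0.15,0.1]},{"jaw":0.5,"dp":[0,0,0.04],"delta_rot":[0,0,0]},{"jaw":0.5,"dp":[0,0,0.04],"delta_rot":[0,0,0]},{"jaw":0.5,"dp":[0,0,0.02],"delta_rot":[0,0,0]},{"jaw":0.5,"dp":[0,0,0],"delta_rot":[0,0,0]},{"jaw":0.5,"dp":[0,0,0],"delta_rot":[0,0,0]}]' 50
python3 - <<'E'
from h import *
to([.4847,-.0165,-.0092],1.6)
im,c=pic("wrist","w17.png")
a=np.clip((im[130:370,130:430].astype(float)/255)**.7*255,0,255).astype(np.uint8)
cv2.imwrite("pics/w17g.png",cv2.resize(a,(750,600),interpolation=cv2.INTER_CUBIC))
E
```

```text
t: 21.08
ee_pos: [0.4856, -0.0162, 0.0315]
eef_rot: [0.697, 0.717, 0.0, 0.001]
wrist_force: [0.2, 0.2, -0.5]
opening: 0.0627
t 21.07 pos [ 0.4856 -0.0162  0.0315] jawyaw 1.60 tilt_z [ 2.e-03 -6.e-04 -1.e+00] open 0.0627 F [ 0.2  0.2 -0.5] j [-0.03  0.37 -0.32  0.88 -0.    1.51]
 dp now-axes [-0.0003 -0.001   0.0407]
 turn: delta_rot(tool) total deg [0.11 0.04 0.  ]  dp after turn [-0.0003 -0.0009  0.0407]
```

View pics/w17g.png

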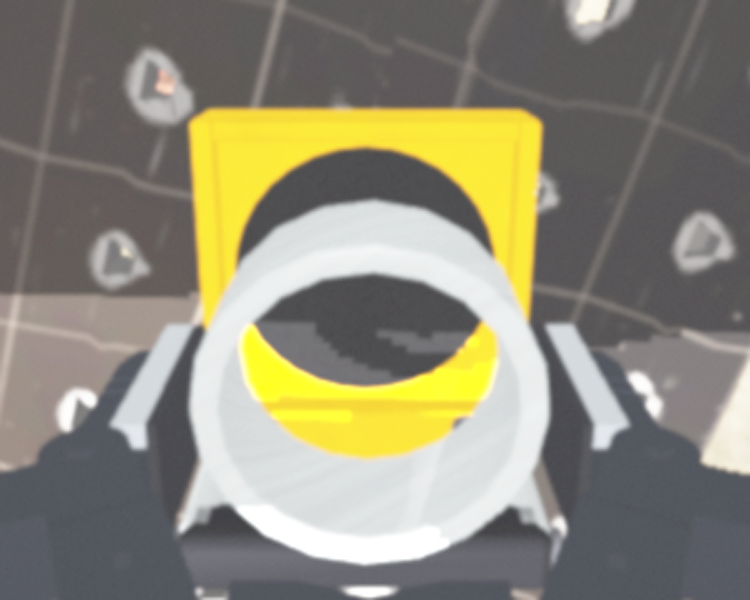

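```bash
python3 -m creep '[{"jaw":0.5,"dp":[0,-0.001,0.012],"delta_rot":[0.1,0,0]},{"jaw":0.5,"dp":[0,0,0.012],"delta_rot":[0,0,0]},{"jaw":0.5,"dp":[0,0,0.006],"delta_rot":[0,0,0]},{"jaw":0.5,"dp":[0,0,0],"delta_rot":[0,0,0]},{"jaw":0.5,"dp":[0,0,0],"delta_rot":[0,0,0]}]' 50
python3 - <<'E'
from h import *
to([.4847,-.0165,-.0092],1.6)
im,c=pic("wrist","w18.png")
a=np.clip((im[130:370,130:430].astype(float)/255)**.7*255,0,255).astype(np.uint8)
cv2.imwrite("pics/w18g.png",cv2.resize(a,(750,600),interpolation=cv2.INTER_CUBIC))
E
```

```text
t: 21.75
ee_pos: [0.4838, -0.0168, 0.0007]
eef_rot: [0.698, 0.716, -0.001, -0.0]
wrist_force: [-0.9, -0.4, -2.0]
opening: 0.0634
t 21.75 pos [ 0.4838 -0.0168  0.0007] jawyaw 1.53 tilt_z [-1.2e-03 -7.0e-04 -1.0e+00] open 0.0634 F [-0.9 -0.4 -2. ] j [-0.03  0.41 -0.36  0.81 -0.    1.51]
 dp now-axes [0.0003 0.001  0.0099]
 turn: delta_rot(tool) total deg [-0.07  0.04 -0.07]  dp after turn [0.0003 0.0009 0.0099]
```

View pics/w18g.png

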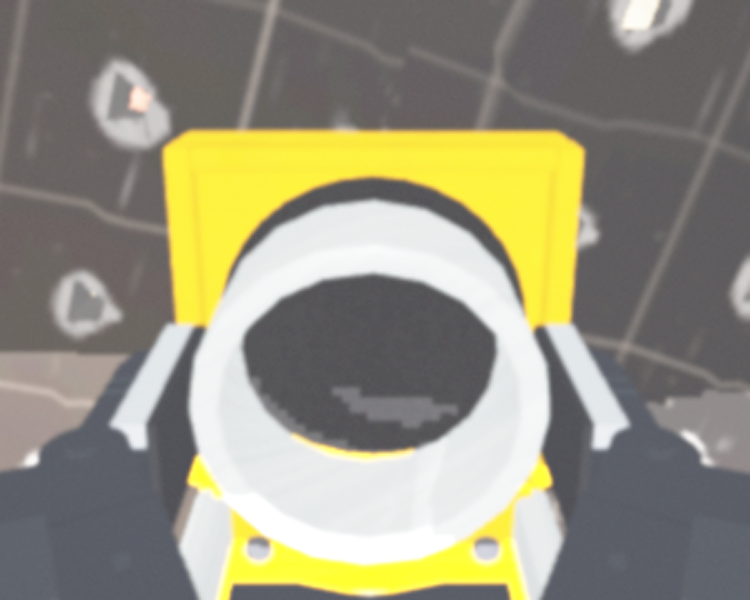

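```bash
python3 -m creep '[{"jaw":0.5,"dp":[0,0.0008,0.005],"delta_rot":[0,0,0]},{"jaw":0.5,"dp":[0,0,0.0025],"delta_rot":[0,0,0]},{"jaw":0.5,"dp":[0,0,0],"delta_rot":[0,0,0]},{"jaw":0.5,"dp":[0,0,0],"delta_rot":[0,0,0]}]' 50
python3 -m creep '[{"jaw":0.5,"dp":[0,0,0.0015],"delta_rot":[0,0,0]},{"jaw":0.5,"dp":[0,0,0],"delta_rot":[0,0,0]},{"jaw":0.5,"dp":[0,0,0],"delta_rot":[0,0,0]}]' 50
```

```text
t: 22.3
ee_pos: [0.4844, -0.0168, -0.0068]
eef_rot: [0.698, 0.716, -0.001, -0.0]
wrist_force: [0.3, -0.2, -1.0]
opening: 0.0627
t: 22.68
ee_pos: [0.4844, -0.0167, -0.0083]
eef_rot: [0.698, 0.717, -0.001, -0.0]
wrist_force: [0.2, -0.2, -1.9]
opening: 0.0629
```

```bash
python3 -m creep '[{"jaw":0.5,"dp":[0,0,0.0008],"delta_rot":[0,0,0]},{"jaw":0.5,"dp":[0,0,0],"delta_rot":[0,0,0]},{"jaw":0.78,"dp":[0,0,0],"delta_rot":[0,0,0]},{"jaw":0.85,"dp":[0,0,0],"delta_rot":[0,0,0]},{"jaw":0.95,"dp":[0,0,0],"delta_rot":[0,0,0]},{"jaw":0.95,"dp":[0,0,0],"delta_rot":[0,0,0]}]' 50
python3 -m creep '[{"jaw":1,"dp":[0,0,-0.01],"delta_rot":[0,0,0]},{"jaw":1,"dp":[0,0,-0.03],"delta_rot":[0,0,0]},{"jaw":1,"dp":[0,0,-0.05],"delta_rot":[0,0,0]},{"jaw":1,"dp":[0,0,-0.05],"delta_rot":[0,0,0]},{"jaw":1,"dp":[0,0,-0.02],"delta_rot":[0,0,0]},{"jaw":1,"dp":[0,0,0],"delta_rot":[0,0,0]}]' 50
python3 - <<'E'
from h import *
to([.487,-.062,.15],91.6)
im,c=pic("wrist","w19.png")
E
```

```text
t: 23.42
ee_pos: [0.4845, -0.0168, -0.009]
eef_rot: [0.698, 0.717, -0.001, -0.0]
wrist_force: [0.1, 0.5, 0.4]
opening: 0.0811
t: 24.18
ee_pos: [0.4862, -0.0167, 0.1533]
eef_rot: [0.698, 0.716, 0.001, 0.002]
wrist_force: [-0.1, 0.4, -0.5]
opening: 0.0851
t 24.18 pos [ 0.4862 -0.0167  0.1533] jawyaw 1.53 tilt_z [ 4.e-03 -9.e-04 -1.e+00] open 0.0851 F [-0.1  0.4 -0.5] j [-0.03  0.24 -0.14  1.18 -0.    1.51]
 dp now-axes [-0.0453 -0.0005  0.0034]
 turn: delta_rot(tool) total deg [ 0.23 -0.14 89.93]  dp after turn [-0.0005  0.0453  0.0033]
```

View pics/w19.png

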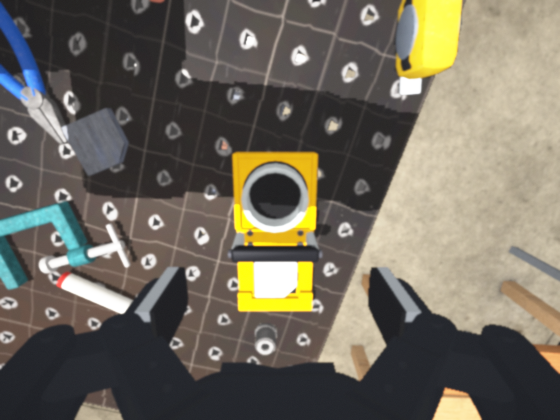

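```bash
python3 -m creep '[{"jaw":0.8,"dp":[-0.025,0,0],"delta_rot":[0.2,0,0]},{"jaw":0.6,"dp":[-0.02,0,0],"delta_rot":[0,0,0]},{"jaw":0.5,"dp":[0,0,0],"delta_rot":[0,0,-10]},{"jaw":0.5,"dp":[0,0,0],"delta_rot":[0,0,-10]},{"jaw":0.5,"dp":[0,0,0],"delta_rot":[0,0,-10]},{"jaw":0.5,"dp":[0,0,0],"delta_rot":[0,0,-10]},{"jaw":0.5,"dp":[0,0,0],"delta_rot":[0,0,-10]},{"jaw":0.5,"dp":[0,0,0],"delta_rot":[0,0,-10]}]' 50
python3 -m creep '[{"jaw":0.5,"dp":[0,0,0],"delta_rot":[0,0,-10]},{"jaw":0.5,"dp":[0,0,0],"delta_rot":[0,0,-10]},{"jaw":0.5,"dp":[0,0,0],"delta_rot":[0,0,-10]},{"jaw":0.5,"dp":[0,0,0],"delta_rot":[0,0,0]},{"jaw":0.5,"dp":[0,0,0],"delta_rot":[0,0,0]}]' 50
python3 - <<'E'
from h import *
to([.487,-.062,.15],91.6)
im,c=pic("wrist","w20.png")
E
```

```text
t: 25.22
ee_pos: [0.4844, -0.0614, 0.1489]
eef_rot: [0.243, 0.97, -0.001, -0.004]
wrist_force: [0.5, -0.2, -0.0]
opening: 0.0427
t: 25.85
ee_pos: [0.4851, -0.0615, 0.1499]
eef_rot: [-0.012, 1.0, -0.0, -0.003]
wrist_force: [0.3, -0.7, 0.6]
opening: 0.0423
t 25.85 pos [ 0.4851 -0.0615  0.1499] jawyaw 91.39 tilt_z [-6.7e-03 -5.0e-04 -1.0e+00] open 0.0423 F [ 0.3 -0.7  0.6] j [-0.13  0.26 -0.13  1.19 -0.   -0.15]
 dp now-axes [-0.0019 -0.0005 -0.0001]
 turn: delta_rot(tool) total deg [-0.02 -0.39 -0.21]  dp after turn [-0.0019 -0.0005 -0.0001]
```

View pics/w20.png

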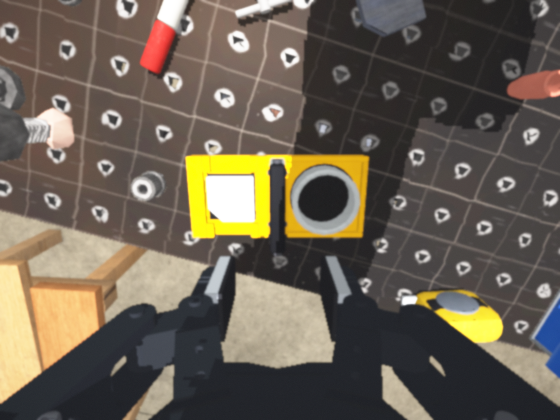

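Run:
```python
from h import *
np.set_printoptions(precision=4,suppress=True)
im,c=load("w20.png"); hsv=cv2.cvtColor(im,cv2.COLOR_BGR2HSV)
cv2.imwrite("pics/w20g.png",cv2.resize(np.clip((im[145:265,175:385].astype(float)/255)**.7*255,0,255).astype(np.uint8),(800,457),interpolation=cv2.INTER_CUBIC))
y=cv2.inRange(hsv,(18,140,80),(35,255,255)); k=big(y,300); print([cv2.contourArea(q) for q in k[:3]])
pts=np.vstack([q[:,0] for q in k[:2]]); W=ray(c,pts,.018); print(cv2.minAreaRect((W[:,:2]*1000).astype(np.float32)))
d=cv2.inRange(hsv,(0,0,0),(179,255,70))
L=[]
for v in range(175,232,3):
    r_=np.where(d[v,262:294]>0)[0]+262
    L.append((v,r_[0],r_[-1]))
L=np.array(L); print(np.median(L,0)); mid=np.c_[(L[:,1]+L[:,2])/2,L[:,0]]
P=ray(c,mid,.062); f=np.polyfit(P[:,0],P[:,1],1); print("bar y at x=.487",np.polyval(f,.487),"slope deg",np.degrees(np.arctan(f[0])), (L[:,2]-L[:,1]+1))
```

```text
[13356.5, 1425.0]
((521.36767578125, 30.908615112304688), (390.1119079589844, 141.39492797851562), 68.85429382324219)
[202. 271. 284.]
bar y at x=.487 -0.06167946558453806 slope deg 1.506592620133406 [14 13 13 13 14 14 14 14 14 14 14 14 14 12 12 13 16 14 13]
```

View pics/w20g.png

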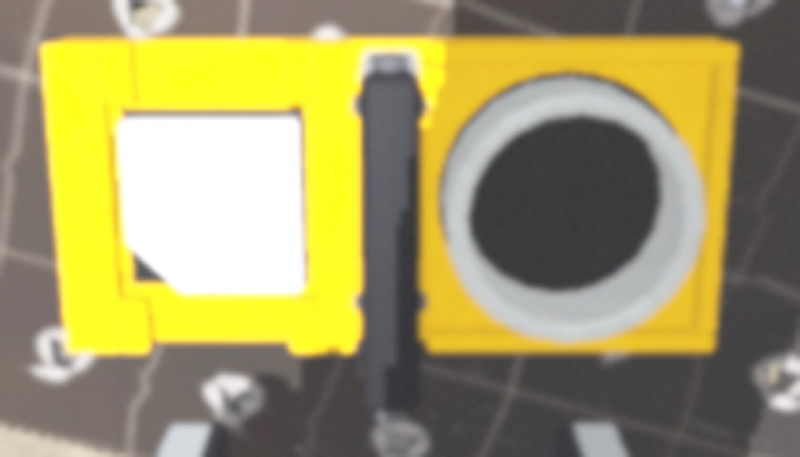

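```bash
python3 -m creep '[{"jaw":0.5,"dp":[-0.001,-0.0007,0.02],"delta_rot":[0,-0.4,-0.2]},{"jaw":0.5,"dp":[0,0,0.04],"delta_rot":[0,0,0]},{"jaw":0.5,"dp":[0,0,0.03],"delta_rot":[0,0,0]},{"jaw":0.5,"dp":[0,0,0],"delta_rot":[0,0,0]},{"jaw":0.5,"dp":[0,0,0],"delta_rot":[0,0,0]}]' 50
python3 - <<'E'
from h import *
to([.4868,-.0622,.018],91.6)
im,c=pic("wrist","w21.png")
E
```

```text
t: 26.52
ee_pos: [0.4877, -0.0625, 0.0619]
eef_rot: [-0.015, 1.0, -0.0, 0.002]
wrist_force: [1.2, 0.4, -0.1]
opening: 0.0427
t 26.52 pos [ 0.4877 -0.0625  0.0619] jawyaw 91.70 tilt_z [ 3.5e-03 -7.0e-04 -1.0e+00] open 0.0427 F [ 1.2  0.4 -0.1] j [-0.13  0.34 -0.27  0.96 -0.   -0.16]
 dp now-axes [0.001  0.0003 0.0439]
 turn: delta_rot(tool) total deg [-0.05  0.2   0.1 ]  dp after turn [0.0009 0.0003 0.0439]
```

View pics/w21.png

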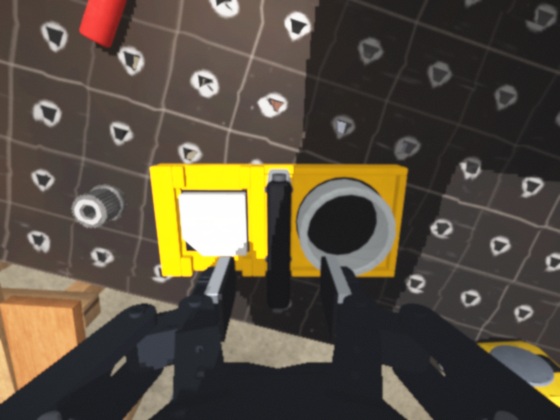

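```bash
python3 -m creep '[{"jaw":0.5,"dp":[0.0005,0.0003,0.015],"delta_rot":[0,0.2,0]},{"jaw":0.5,"dp":[0,0,0.015],"delta_rot":[0,0,0]},{"jaw":0.5,"dp":[0,0,0.01],"delta_rot":[0,0,0]},{"jaw":0.5,"dp":[0,0,0],"delta_rot":[0,0,0]},{"jaw":0.5,"dp":[0,0,0],"delta_rot":[0,0,0]}]' 50
python3 - <<'E'
from h import *
to([.4868,-.0622,.018],91.6)
im,c=pic("wrist","w22.png")
im,c=pic("scene","s22.png")
cv2.imwrite("pics/s22z.png",cv2.resize(im[180:280,260:370],(660,600),interpolation=cv2.INTER_CUBIC))
E
```

```text
t: 27.2
ee_pos: [0.4865, -0.0621, 0.0209]
eef_rot: [-0.015, 1.0, -0.0, -0.001]
wrist_force: [-0.5, -0.3, 0.1]
opening: 0.0429
t 27.20 pos [ 0.4865 -0.0621  0.0209] jawyaw 91.73 tilt_z [-1.3e-03 -7.0e-04 -1.0e+00] open 0.0429 F [-0.5 -0.3  0.1] j [-0.13  0.39 -0.32  0.86 -0.   -0.16]
 dp now-axes [-0.0003 -0.0001  0.0029]
 turn: delta_rot(tool) total deg [-0.04 -0.07  0.13]  dp after turn [-0.0003 -0.0001  0.0029]
```

View pics/w22.png

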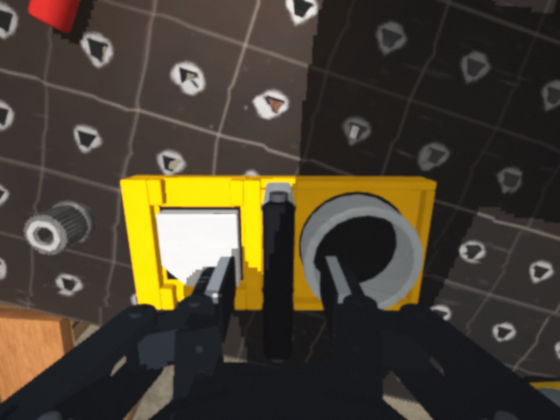

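View pics/s22z.png

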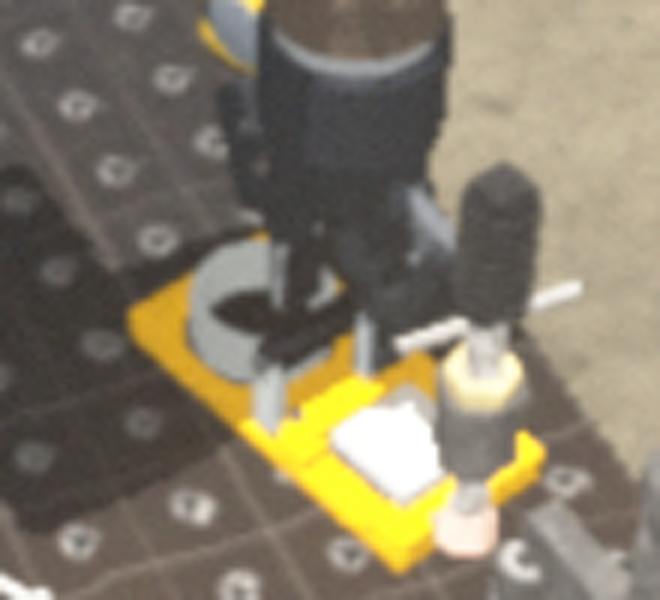

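```bash
python3 -m creep '[{"jaw":0.4,"dp":[0,0,0.0025],"delta_rot":[0,0,0]},{"jaw":0.3,"dp":[0,0,0],"delta_rot":[0,0,0]},{"jaw":0.2,"dp":[0,0,0],"delta_rot":[0,0,0]},{"jaw":0.1,"dp":[0,0,0],"delta_rot":[0,0,0]},{"jaw":0,"dp":[0,0,0],"delta_rot":[0,0,0]},{"jaw":0,"dp":[0,0,0],"delta_rot":[0,0,0]}]' 80
```

```text
t: 28.05
ee_pos: [0.4864, -0.062, 0.0187]
eef_rot: [-0.015, 1.0, -0.0, -0.001]
wrist_force: [-1.0, 0.0, 4.9]
opening: 0.012
```

Run:
```python
from h import *
im,c=pic("top","t22.png")
cv2.imwrite("pics/t22z.png",cv2.resize(im[170:290,300:480],(800,533),interpolation=cv2.INTER_CUBIC))
```

```text
(no output)
```

View pics/t22z.png

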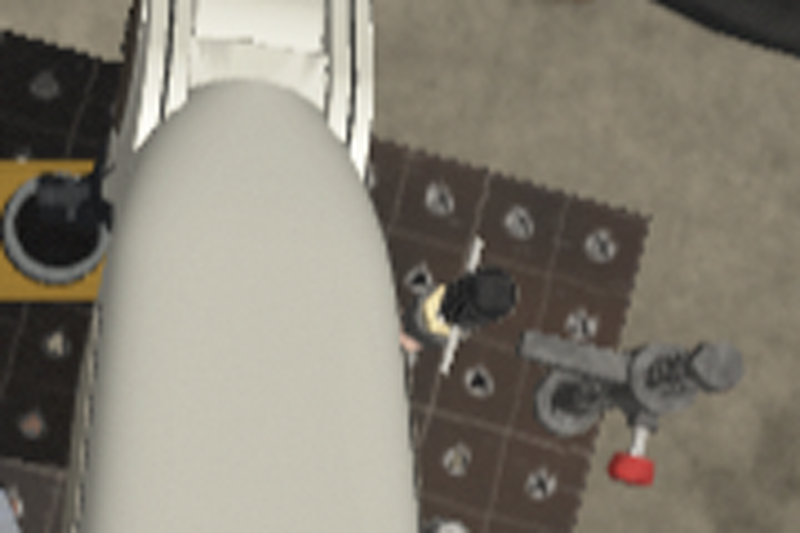

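```bash
python3 -m creep '[{"jaw":0,"dp":[0,0,-0.004],"delta_rot":[0,0,0]},{"jaw":0,"dp":[0,0,-0.008],"delta_rot":[0,0,0]},{"jaw":0,"dp":[0,0,-0.008],"delta_rot":[0,0,0]},{"jaw":0,"dp":[0,0,0],"delta_rot":[0,0,0]}]' 80
python3 - <<'E'
from h import *
to([.4864,-.062,.17],91.7)
im,c=pic("scene","s23.png")
cv2.imwrite("pics/s23z.png",cv2.resize(im[160:280,250:370],(600,600),interpolation=cv2.INTER_CUBIC))
pic("wrist","w23.png")
E
```

```text
t: 28.6
ee_pos: [0.4872, -0.0622, 0.0391]
eef_rot: [-0.015, 1.0, -0.0, 0.0]
wrist_force: [-0.1, 0.9, -6.7]
opening: 0.0126
t 28.60 pos [ 0.4872 -0.0622  0.0391] jawyaw 91.73 tilt_z [ 4.e-04 -1.e-03 -1.e+00] open 0.0126 F [-0.1  0.9 -6.7] j [-0.13  0.37 -0.3   0.91 -0.   -0.16]
 dp now-axes [ 7.000e-04  1.000e-04 -1.309e-01]
 turn: delta_rot(tool) total deg [-0.06  0.02  0.03]  dp after turn [ 0.0008  0.0002 -0.1309]
```

View pics/s23z.png

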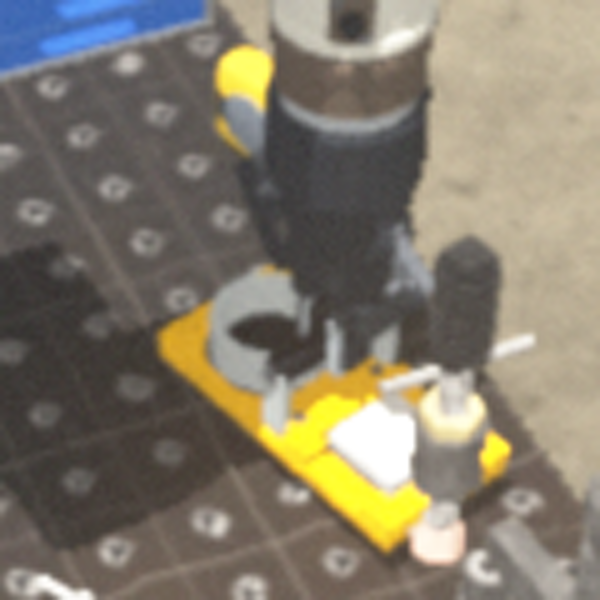

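View pics/w23.png

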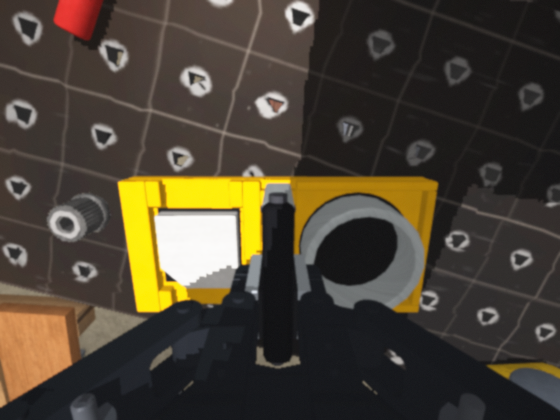

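```bash
python3 -m creep '[{"jaw":0,"dp":[0,0,-0.01],"delta_rot":[0,0,0]},{"jaw":0,"dp":[0,0,-0.02],"delta_rot":[0,0,0]},{"jaw":0,"dp":[0,0,-0.025],"delta_rot":[0,0,0]},{"jaw":0,"dp":[0,0,-0.025],"delta_rot":[0,0,0]},{"jaw":0,"dp":[0,0,-0.025],"delta_rot":[0,0,0]},{"jaw":0,"dp":[0,0,-0.018],"delta_rot":[0,0,0]},{"jaw":0,"dp":[0,0,-0.007],"delta_rot":[0,0,0]},{"jaw":0,"dp":[0,0,0],"delta_rot":[0,0,0]}]' 80
python3 -m creep '[{"jaw":0,"dp":[0,0,0],"delta_rot":[0,0,0]},{"jaw":0,"dp":[0,0,0],"delta_rot":[0,0,0]},{"jaw":0,"dp":[0,0,0],"delta_rot":[0,0,0]},{"jaw":0,"dp":[0,0,0],"delta_rot":[0,0,0]}]' 80
python3 - <<'E'
from h import *
to([.4864,-.062,.17],91.7)
im,c=pic("scene","s24.png")
cv2.imwrite("pics/s24z.png",cv2.resize(im[110:270,240:400],(600,600),interpolation=cv2.INTER_CUBIC))
pic("wrist","w24.png")
E
```

```text
t: 29.7
ee_pos: [0.4867, -0.062, 0.1687]
eef_rot: [-0.015, 1.0, -0.0, -0.0]
wrist_force: [1.2, 0.8, -7.5]
opening: 0.0121
t: 30.2
ee_pos: [0.4864, -0.062, 0.1681]
eef_rot: [-0.015, 1.0, -0.0, -0.001]
wrist_force: [0.8, 0.6, -7.2]
opening: 0.0124
t 30.20 pos [ 0.4864 -0.062   0.1681] jawyaw 91.73 tilt_z [-1.9e-03 -6.0e-04 -1.0e+00] open 0.0124 F [ 0.8  0.6 -7.2] j [-0.13  0.25 -0.1   1.23 -0.   -0.16]
 dp now-axes [ 0.      0.     -0.0019]
 turn: delta_rot(tool) total deg [-0.03 -0.11  0.03]  dp after turn [ 0.      0.     -0.0019]
```

View pics/s24z.png

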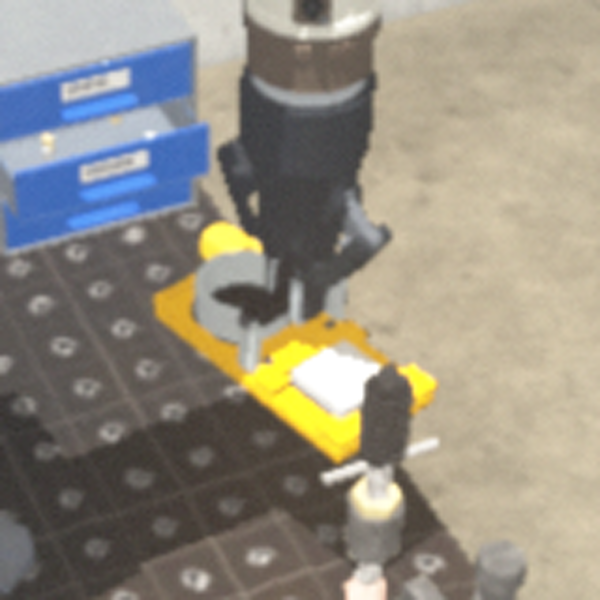

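View pics/w24.png

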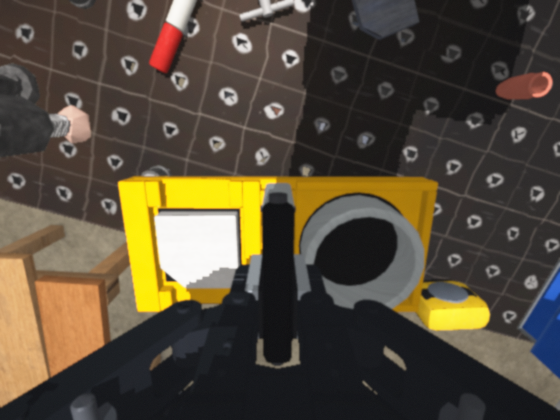

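Run:
```python
from h import *
s=status.read_state(); print(s["t"],abs(s["qvel"]).max())
r.close_job()
```

```text
30.3 0.0013874332829232898
the job is handed in; nothing more can be done
```

I packed both parts and handed the job in at 30.3 s, with the arm holding the loaded carrier by its black bar. The plate is in the small pocket and the ring in the large one. I set each down with the fingers along the carrier's x and let go before taking the bar at 80 N.

**Last checks**
- **Height:** the tool rose 0.149 m from the grasp, so I put the carrier's underside about 0.15 m above the table. I worked that out from the lift rather than measuring the underside.
- **Hold:** the tool tilts about 0.1°, the joints are practically still (0.0014 rad/s), and the carrier sits in the same place in the wrist pictures from early and late in the lift, so it has not slipped.
- **Load:** the wrist reads about 7 N, against roughly 6.3 N for the carrier and both parts.
- **Parts:** the last wrist and scene pictures show both in their pockets and looking flat. The plate sits an estimated 1–2 mm off centre towards +x, inside its 4 mm clearance.
- **Bystanders:** the nozzle and tape measure look undisturbed in the pictures. I did not measure them again.

**What disagreed**
- **Fingertips:** they did not stand 11 mm ahead of the reported TCP. Two cameras, and going below the stated height without touching anything, put them about 24 to 30 mm behind it, depending on the opening. I set all heights from those measurements.
- **Finger opening:** it read about 1 to 2 mm less than the known width of each gripped part.
- **Wrist camera:** sideways positions seemed about 1 mm off, and I allowed for that when placing the ring.

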